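# Shut the propagator and put its wedges away

## Task

Shut the glass lid of the wooden propagator for the cold spell and put its wedges away. First pull the organiser's drawer right out, lift the cross-shaped divider straight up out of its grooves and stand it in the tray top of the organiser; then work every wedge backward out from under the heavy lid in small slow tugs, so that the lid comes down gently and is never lifted, and lay them all in the drawer. When they are in, push the drawer fully home, and leave the things standing around undisturbed.

Things in the scene. Friction and masses are not known exactly. Their poses are not given: they have to be found in the camera images.
- propagator: fixed open timber box, 290 mm front to back (x), 360 mm wide (y), walls 75 mm high, seedlings inside; origin: centre of its underside, x points to its back, z up. The outer face of its front wall is at x = -145 mm; this wall is 30 mm thick with a flat top. A heavy glazed lid (270 x 340 x 18 mm, about 2.3 kg) covers it, hinged along its back
- lid: the lid; its origin is the middle of its front lower edge, 270 mm from the hinge, x to the hinge, z out of its top. Shut, its origin lies on the top of the front wall, 75 mm above the sill, 10 mm behind the wall's outer face (propagator x = -135 mm). At the start the edge rests 14 to 19 mm higher on the wedges; the hinge is nearly free and the lid's weight (9 to 14 N at the edge) pinches them
- wedge0: dark wood wedge 115 (x) x 30 (y) mm, 55 g; None if absent. Origin: centre of flat underside. x -57.5 to -27.5: level heel 24 mm thick; then it tapers evenly to 4 mm at the tip, x = +57.5. Starts level on the propagator's front wall, tip 45 to 60 mm in past the lid's edge, heel towards the robot: grip it across its width (y). Pulling takes 8 to 18 N
- wedge1: dark wood wedge 115 (x) x 30 (y) mm, 55 g; None if absent. Origin: centre of flat underside. x -57.5 to -27.5: level heel 24 mm thick; then it tapers evenly to 4 mm at the tip, x = +57.5. Starts level on the propagator's front wall, tip 45 to 60 mm in past the lid's edge, heel towards the robot: grip it across its width (y). Pulling takes 8 to 18 N
- wedge2: dark wood wedge 115 (x) x 30 (y) mm, 55 g; None if absent. Origin: centre of flat underside. x -57.5 to -27.5: level heel 24 mm thick; then it tapers evenly to 4 mm at the tip, x = +57.5. Starts level on the propagator's front wall, tip 45 to 60 mm in past the lid's edge, heel towards the robot: grip it across its width (y). Pulling takes 8 to 18 N
- organiser: fixed ivory plastic organiser, 170 mm deep (x), 250 mm wide (y), 84 mm high; its top is a flat tray, floor 76 mm above the sill, 160 x 240 mm inside an 8 mm high rim; one drawer facing -x. Origin: centre of its underside; x points to its back, z up
- drawer (a joint): drawer opening: 0 shut, 0.150 m right out (the stop), it slides along the organiser's -x; half open (80 mm) at the start; about 1.5 N of friction
- drawer_in (a point): centre of the drawer's inner floor, 8 mm above the sill, axes as the organiser's. Inside 140 mm (x) by 220 mm (y); side and back walls 48 mm high, front panel 60 mm, 6 mm thick; contents under 60 mm high pass below the organiser's top. Ribs 26 mm high and 6 mm deep stand in pairs on the walls, 7 mm apart, and form a groove in the middle of each wall
- drawer_handle (a point): middle of the drawer's bow handle: a bar 10 mm thick, 60 mm long along the organiser's y, 50 mm above the sill, 36 mm in front of the drawer's front panel
- divider: ivory plastic cross-shaped divider, 80 g: crossed upright plates 136 mm (x) and 216 mm (y) long, 4 mm thick, 26 mm high, with a finger tab at the middle, 36 (x) x 12 (y) mm, 48 mm high; origin: centre of the underside. Starts on the drawer floor at drawer_in, its four ends in the grooves (1.5 mm play), so it only lifts straight up; wedges do not fit between its plates
- saucer: terracotta plant saucer, 96 mm across, 22 mm high, origin under its centre; not to be disturbed
- infuser: stainless tea infuser ball, 48 mm, standing in the saucer, origin under its centre; not to be disturbed
- shaker: glass salt shaker, 44 mm across, 75 mm high, origin under its centre; not to be disturbed
- peg: wooden clothes peg lying on the sill, 72 mm long (x), origin under its centre; not to be disturbed
There are look-alikes about, which are no part of the job. Leave any turquoise or yellow look-alike of the wedge0 alone.

How it is judged (in metres and radians):
On the way, in this order (a step that is already met when the one before it is completed fails the run):
1. the drawer is pulled right out (at least 140 of its 150 mm) (value of joint drawer above 0.14 m), for 0.1 s.
2. the divider is lifted straight up, upright, at least 30 mm above the drawer floor and still over its grooves (x of divider in the frame of drawer_in between -0.02 and 0.02 m and y of divider in the frame of drawer_in between -0.02 and 0.02 m and z of divider in the frame of drawer_in above 0.03 m and angle between divider's own z axis and vertical below 0.25 rad and value of joint drawer above 0.12 m), for 0.1 s.
3. the lid is down and every wedge lies in the drawer, which is still open (height (world z) of lid below 0.0775 m and value of joint drawer above 0.05 m and x of wedge0 in the frame of drawer_in between -0.075 and 0.075 m and y of wedge0 in the frame of drawer_in between -0.112 and 0.112 m and z of wedge0 in the frame of drawer_in between -0.006 and 0.045 m and linear speed of each of wedge0, wedge1, wedge2 below 0.02 m/s and x of wedge1 in the frame of drawer_in between -0.075 and 0.075 m and y of wedge1 in the frame of drawer_in between -0.112 and 0.112 m and z of wedge1 in the frame of drawer_in between -0.006 and 0.045 m and x of wedge2 in the frame of drawer_in between -0.075 and 0.075 m and y of wedge2 in the frame of drawer_in between -0.112 and 0.112 m and z of wedge2 in the frame of drawer_in between -0.006 and 0.045 m), for 0.1 s.
At the end, for the whole second after the job is handed in: the lid lies shut (front edge within 2.5 mm), every wedge there is lies inside the drawer, the drawer is pushed fully home (within 6 mm), and the divider stands upright (within 0.15 rad) in the organiser's tray top with its centre within 50 mm of the tray's centre in each direction; all at rest (height (world z) of lid below 0.0775 m and value of joint drawer below 0.006 m and x of wedge0 in the frame of drawer_in between -0.075 and 0.075 m and y of wedge0 in the frame of drawer_in between -0.112 and 0.112 m and z of wedge0 in the frame of drawer_in between -0.006 and 0.045 m and linear speed of each of wedge0, wedge1, wedge2, divider below 0.02 m/s and x of wedge1 in the frame of drawer_in between -0.075 and 0.075 m and y of wedge1 in the frame of drawer_in between -0.112 and 0.112 m and z of wedge1 in the frame of drawer_in between -0.006 and 0.045 m and x of wedge2 in the frame of drawer_in between -0.075 and 0.075 m and y of wedge2 in the frame of drawer_in between -0.112 and 0.112 m and z of wedge2 in the frame of drawer_in between -0.006 and 0.045 m and x of divider in the frame of organiser between -0.05 and 0.05 m and y of divider in the frame of organiser between -0.05 and 0.05 m and z of divider in the frame of organiser between 0.07 and 0.088 m and angle between divider's own z axis and vertical below 0.15 rad); the robot touches nothing.
It fails at once if the lid's front edge is raised more than 35 mm above shut, clearly higher than the wedges hold it (height (world z) of lid above 0.11 m).
It fails at once if the lid is let drop: its front edge, while still more than 6 mm above shut, moves faster than 0.12 m/s, as when a wedge is whipped out (it follows a wedge at about a quarter of the wedge's speed) (height (world z) of lid above 0.081 m and linear speed of lid above 0.12 m/s).
It fails at once if the saucer, the infuser, the salt shaker or the peg is moved more than 30 mm (distance of any of saucer, infuser, shaker, peg from where it was at the start of the episode above 0.03 m).
Of wedge0, wedge1, wedge2 only 2 to 3 are there at a start; the rules pass over those that are not, and their reading is None.
At some moment in a run one of divider may be knocked a few centimetres aside while the robot is not near it.
Once in a run the grip may slacken for a moment while it holds something.
It also fails if it takes over 210 s, if anything falls off the work surface, if the arm or the gripper's body presses on something with over 40 N, if the wrist force passes 120 N, or if a joint passes its speed limit or range.

## Robot

A 6-joint arm with a two-finger parallel gripper is mounted at the origin on the work surface. World frame = base frame: x ahead of the robot, y to its left, z up, the work surface at z = 0. Lengths are in m, angles in degrees, forces in N, time in s.
With the tool pointing down it reaches from about 0.35 to 0.875 m from the base axis. Payload 4.2 kg.
Tool frame: the origin (TCP) lies midway between the tips of the shut fingers; the grasp point (between the pads) lies 19 mm behind it; z points along the fingers, y is the line along which they close (so a half turn about z gives the same grasp; the last joint's range is limited). The gripper opens to 87 mm and grips with 3 to 60 N. Pads are 19 mm wide; open, the fingers measure 117 mm over their backs; the gripper's body (75 mm by 190 mm) begins 51 mm behind the grasp point.
Start: joints at [78.701, 22.042, 0.453, 0, -68.411, -14.817], TCP at [0.275, 0.561, 0.223] pointing down, gripper open.
Joint ranges: [-179.83, 179.83], [-69.29, 118.12], [-61.27, 80.66], [-181.25, 117.63], [-171.15, -9.14], [-177.46, 177.46]. Speed limits (degrees/s): [159.86, 159.86, 180, 180, 180, 180].

## Interface

Orientations are given as a 3x3 rotation matrix whose columns are the frame's x, y, z axes.
In Python, from station import sense, capture, camera_params, finish_job gives the robot as it stands.
- The arm moves only by the tool drive_tool, never from a script. Its argument "rows" is a list of rows, each an object of numbers: "tx", "ty", "tz": the shift along the tool's x, y, z in cm; "ax", "ay", "az": the turn, a rotation vector about the tool's x, y, z in rad; "claw": the finger opening in cm, from 0 to 8.7. In form: [{"tx": .., "ty": .., "tz": .., "ax": .., "ay": .., "az": .., "claw": ..}, ...]. A call has 1 to 10 rows; each row shifts and turns the commanded pose from where the row before left it, along the tool's axes as they then stand; what a row does not reach is not made up. A row lasts 1/12 s, in which the tool goes at most 41.7 mm and 7.16 degrees, less where a joint would pass 70% of its speed; a pose out of reach is approached as far as the arm can. A call with a gripper value outside its range is refused whole. The fingers move at their own pace and stop on an object; the grip force is fixed at half the most. Time passes only in rows, so rows that do not move let the fingers close. It gives the time, the measured TCP pose, the force, the opening and the grip force at its end, in the units of the state.
- sense(): the state, without advancing time (a new reading comes with each control period).
- capture(name): name is "scene" or "top"; returns (picture, depth): 480x640x3 uint8, red, green, blue; 480x640 float32, m along the optical axis (not along the pixel's ray), 0 where there is no reading.
- camera_params(name): a dict with "intrinsics" (3x3 intrinsics, pixels), "k1" (the pictures are not rectified: a ray, as slopes to the right and down, at radius r is drawn at 1 + k1 r^2 times it, then the intrinsics apply), "R" (3x3) and "t" (3): a world point X has camera coordinates R X + t. Camera axes: x right, y down, z forward; pixel columns grow to the right and rows downward; lengths in m; the calibration is good to about 2 mm. A picture is of the moment at which its call begins. camera_params takes no time and is no camera call.
- finish_job(): hands the job in; it is judged then, once.
The state is a dict: "time_s": time; "joints": joint angles; "joint_velocities": joint speeds; "effort": joint torques, N m; "tcp_pos": TCP position; "ee_rot": TCP orientation; "wrist_force": force on the tool from outside, world axes, zero at the start; "moment": the same for the moment, N m; "gripper_width": opening from 0.0 (shut) to 1.0 (fully open); "gripper_force": force on a finger pad.
Only numpy, scipy, OpenCV 4.12 (cv2) and the standard library are available. Lean on these libraries where they do the work, as an engineer would, in place of code of your own. Each camera call takes 0.05 s, during which the arm holds its last target. There are 200 camera calls.

## Working session

There is one attempt and no reset: what is moved stays moved. The work goes in short steps, Python scripts to look and compute and a tool call to move; the robot and the scene stay as the last step left them, time stands still between calls to the robot, and variables do not carry over. Pictures are saved under pics/ and viewed, at most 14 in all, crops included, and the job is handed in when it is done.

Besides the shell and the picture viewer there is one more tool, called after "Call:" in YAML: its name, and indented under it one key for each argument. drive_tool: Moves the arm, as the interface text tells. Its arguments: {"type":"object","properties":{"rows":{"type":"array"}},"required":["rows"]}

```bash
ls; mkdir -p pics; cat > h.py <<'E'
import numpy as np, cv2
from station import sense, capture, camera_params, finish_job
def cloud(name):
    im,d=capture(name); p=camera_params(name); K=np.array(p['intrinsics']);k1=p['k1']
    v,u=np.mgrid[0:480,0:640]
    pts=np.stack([u,v],-1).reshape(-1,1,2).astype(np.float64)
    s=cv2.undistortPoints(pts,K,np.array([k1,0,0,0.])).reshape(480,640,2)
    c=np.concatenate([s*d[...,None],d[...,None]],-1)
    R=np.array(p['R']);t=np.array(p['t'])
    W=(c-t)@R
    W[d==0]=np.nan
    return im,d,W
def save(n,im): cv2.imwrite('pics/'+n,im[...,::-1])
E
python3 - <<'E'
from h import *
for n in('scene','top'):
    im,d,W=cloud(n); save(n+'0.png',im); np.savez(n+'0.npz',im=im,W=W)
    p=camera_params(n);print(n,-np.array(p['R']).T@p['t'],(d==0).mean())
s=sense();print({k:np.round(v,3).tolist() for k,v in s.items()})
E
```

```text
pics
scene [1.13408807 0.42248864 1.09627969] 0.003948567708333333
top [0.40876458 0.00324975 1.11269342] 0.004039713541666667
{'time_s': 0.1, 'joints': [78.7, 22.086, 0.388, -0.023, -68.412, -14.816], 'joint_velocities': [0.117, -0.17, 0.166, 0.092, -0.05, 0.053], 'effort': [-0.001, -39.169, 18.793, 4.232, 0.013, -0.0], 'tcp_pos': [0.275, 0.561, 0.222], 'ee_rot': [[0.898, -0.44, -0.001], [-0.44, -0.898, -0.002], [0.0, 0.002, -1.0]], 'wrist_force': [0.106, 0.859, -0.467], 'moment': [0.029, -0.06, -0.015], 'gripper_force': 0.0, 'gripper_width': 1.0}
```

View pics/scene0.png

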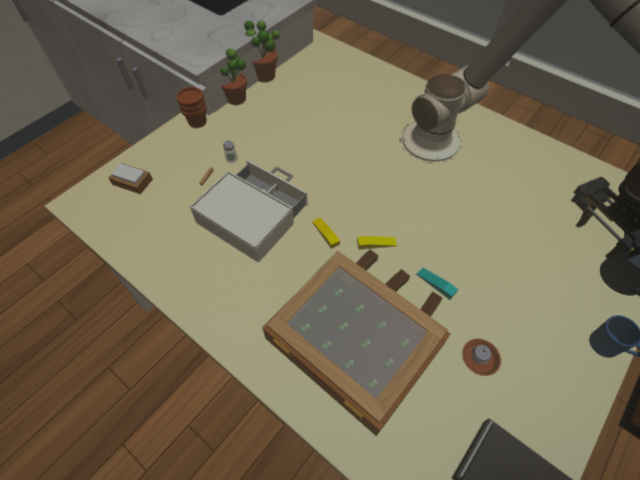

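View pics/top0.png

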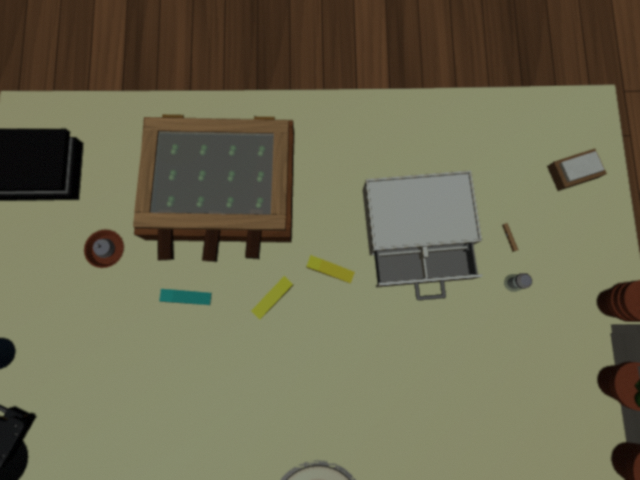

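Both views show three dark wedges under the lid's front (top view about (165,245), (212,245), (254,243)), the organiser at about (422,212) with its handle at (430,293), and turquoise and yellow look-alikes lying on the table.

```bash
python3 - <<'E'
from h import *
f=np.load('top0.npz');im=f['im'].astype(int);W=f['W']
v,u=np.mgrid[0:480,0:640]
def rect(name,m):
    P=W[m&np.isfinite(W[...,2])]
    r=cv2.minAreaRect((P[:,:2]*1000).astype(np.float32))
    print(name,len(P),np.round(r[0],1),np.round(r[1],1),round(r[2],1),'z',np.round(np.percentile(P[:,2],[5,50,95])*1000,1)); return P
box=lambda a,b,c,d:(u>a)&(u<b)&(v>c)&(v<d)
z=W[...,2]
print('table z',np.nanmedian(z[box(300,360,380,440)]))
rect('tray',box(350,490,160,256)&(z>.068)&(z<.1))
rect('handle',box(405,455,286,305)&(z>.035)&(z<.065))
rect('drawerall',box(350,490,240,286)&(z>.03)&(z<.065))
dark=im.sum(-1)<150
for n,b in (('w2',box(153,178,234,262)),('w1',box(200,222,236,264)),('w0',box(243,265,234,262))):
    rect(n,b&(z>.085)&(z<.12)); 
    rect(n+'d',b&(z>.085)&(z<.12)&dark)
rect('lid',box(125,305,110,232)&(z>.08)&(z<.15))
rect('saucer',box(75,130,225,270)&(z>.01)); rect('shaker',box(500,540,268,295)&(z>.03));rect('peg',box(495,525,218,255)&(z>.004))
rect('turq',box(150,220,280,310)&(z>.008));rect('y1',box(245,300,270,325)&(z>.008));rect('y2',box(300,360,250,288)&(z>.008))
E
```

```text
table z 6.775611408964811e-05
tray 7704 [ 667.8 -257.1] [172.3 251.1] 4.3 z [73.  76.5 84. ]
handle 200 [ 475.7 -269.5] [29.8 70.1] 0.2 z [50.  54.  57.4]
drawerall 771 [ 547.7 -261.5] [250.7 106.4] 89.4 z [31.7 45.2 59. ]
w2 372 [587.3 335.4] [57.4 31. ] 2.8 z [88.1 93.2 96.8]
w2d 341 [588.1 335. ] [56. 31.] 4.0 z [88.2 93.3 96.8]
w1 347 [581.6 232.1] [31.3 56.5] 85.4 z [87.8 92.1 95.8]
w1d 319 [582.8 231.3] [30.  54.1] 85.5 z [88.5 92.1 95.9]
w0 329 [585.7 136. ] [30.7 53.1] 86.4 z [ 91.7  97.  100.4]
w0d 305 [586.  135.6] [30.  52.6] 86.4 z [ 92.2  97.  100.4]
lid 16666 [765.  225.3] [346.1 289.7] 88.2 z [ 89.8  96.8 108.5]
saucer 804 [598.9 500.9] [92.8 94.1] 6.6 z [11.5 22.5 50.6]
shaker 308 [ 501.2 -480.2] [34.  35.6] 84.4 z [34.3 68.6 76.8]
peg 200 [ 615.7 -487.8] [68.2 85.6] 85.3 z [ 4.3 11.6 16.7]
turq 558 [480.8 308.3] [108.7  29.9] 85.1 z [ 9.6 18.5 26.1]
y1 529 [475.4  98.6] [ 30.1 109.8] 44.5 z [ 9.1 18.8 26.2]
y2 517 [540.6 -39.9] [111.   30.7] 69.0 z [ 9.7 19.3 26.3]
```

Call:
drive_tool:
  rows:
    - {"az":0.116}
    - {"az":0.116}
    - {"az":0.116}
    - {"az":0.116}
    - {"az":0.116}
    - {"az":0.116}
    - {"az":0.116}
    - {"az":0.116}
    - {"az":0.116}
    - {}

```text
invalid input at $.rows[0]: expected keys tx, ty, tz, ax, ay, az, claw
```

```bash
cat >> h.py <<'E'
def rel(*targets):
    s=sense();R=np.array(s['ee_rot']);p=np.array(s['tcp_pos'])
    for t in targets:
        t=np.array(t,float); print('to',t,'tool cm',np.round(R.T@(t-p)*100,2)); p=t
    print('tcp',np.round(s['tcp_pos'],4),'yaw',np.round(np.degrees(np.arctan2(R[1,0],R[0,0])),2),'tilt',np.round(R[:,2],3),'t',s['time_s'],'j',np.round(s['joints'],0),'F',np.round(s['wrist_force'],1),'g',s['gripper_width'],s['gripper_force'])
E
python3 - <<'E'
from h import *
rel((.43,.15,.22),(.468,-.2705,.16),(.468,-.2705,.031))
# refine organiser yaw with scene+top tray points, handle bar front
f=np.load('top0.npz');W=f['W'];v,u=np.mgrid[0:480,0:640];z=W[...,2]
P=W[(u>350)&(u<490)&(v>160)&(v<256)&(z>.068)&(z<.1)]
for a in np.arange(2,6.1,.5):
    c,s=np.cos(np.radians(a)),np.sin(np.radians(a));q=P[:,:2]@np.array([[c,-s],[s,c]])
    lo,hi=np.percentile(q,1.0,axis=0),np.percentile(q,99.0,axis=0);print(a,hi-lo,((lo+hi)/2)@np.array([[c,s],[-s,c]]))
m=(u>405)&(u<455)&(v>286)&(v<305)&(z>.035)&(z<.065);H=W[m]
H=H[H[:,0]<np.percentile(H[:,0],40)];print(np.round(H.mean(0),4),np.polyfit(H[:,1],H[:,0],1),np.percentile(H,[2,98],axis=0))
E
```

```text
to [0.43 0.15 0.22] tool cm [32.01 30.04  0.22]
to [ 0.468  -0.2705  0.16  ] tool cm [21.93 36.07  6.07]
to [ 0.468  -0.2705  0.031 ] tool cm [-0.   -0.03 12.9 ]
tcp [0.2749 0.5607 0.2216] yaw -26.12 tilt [-0.001 -0.002 -1.   ] t 0.1 j [ 79.  22.   0.  -0. -68. -15.] F [ 0.1  0.9 -0.5] g 1.000469933940446 0.0
2.0 [0.1686485  0.24525554] [ 0.66662    -0.25591356]
2.5 [0.16781017 0.24511013] [ 0.66664793 -0.25594582]
3.0 [0.16728105 0.24518628] [ 0.66664337 -0.25593738]
3.5 [0.16710962 0.24546929] [ 0.66658242 -0.25591794]
4.0 [0.16717267 0.24565   ] [ 0.66650812 -0.25581166]
4.5 [0.16705703 0.24555728] [ 0.66650006 -0.2559177 ]
5.0 [0.16737039 0.24555522] [ 0.66657916 -0.25602874]
5.5 [0.16775346 0.2453346 ] [ 0.66651757 -0.25601276]
6.0 [0.16866267 0.24549773] [ 0.66651396 -0.25595686]
[ 0.4652 -0.2657  0.0541] [-0.03864937  0.45497108] [[ 0.46075096 -0.30160985  0.04922703]
 [ 0.46874814 -0.23644849  0.05832452]]
```

Call:
drive_tool:
  rows:
    - {"tx":0,"ty":0,"tz":0,"ax":0,"ay":0,"az":0.116,"claw":2.6}
    - {"tx":0,"ty":0,"tz":0,"ax":0,"ay":0,"az":0.116,"claw":2.6}
    - {"tx":0,"ty":0,"tz":0,"ax":0,"ay":0,"az":0.116,"claw":2.6}
    - {"tx":0,"ty":0,"tz":0,"ax":0,"ay":0,"az":0.116,"claw":2.6}
    - {"tx":0,"ty":0,"tz":0,"ax":0,"ay":0,"az":0.116,"claw":2.6}
    - {"tx":0,"ty":0,"tz":0,"ax":0,"ay":0,"az":0.116,"claw":2.6}
    - {"tx":0,"ty":0,"tz":0,"ax":0,"ay":0,"az":0.116,"claw":2.6}
    - {"tx":0,"ty":0,"tz":0,"ax":0,"ay":0,"az":0.116,"claw":2.6}
    - {"tx":0,"ty":0,"tz":0,"ax":0,"ay":0,"az":0.116,"claw":2.6}
    - {"tx":0,"ty":0,"tz":0,"ax":0,"ay":0,"az":0,"claw":2.6}

```text
time_s: 0.93
tcp_pos: [0.2749, 0.5609, 0.2219]
ee_rot: [[0.069, -0.998, -0.001], [-0.998, -0.069, -0.001], [0.001, 0.001, -1.0]]
wrist_force: [-0.1, -0.2, -0.4]
gripper_width: 0.346
gripper_force: 0.0
```

```bash
python3 - <<'E'
from h import *
rel((.43,.15,.22),(.466,-.270,.16),(.466,-.270,.031))
E
```

```text
to [0.43 0.15 0.22] tool cm [ 42.06 -12.64   0.23]
to [ 0.466 -0.27   0.16 ] tool cm [42.14 -0.7   6.05]
to [ 0.466 -0.27   0.031] tool cm [-1.00e-02 -1.00e-02  1.29e+01]
tcp [0.2749 0.5609 0.2219] yaw -86.05 tilt [-0.001 -0.001 -1.   ] t 0.9333 j [ 79.  22.   0.  -0. -68. -75.] F [-0.1 -0.2 -0.4] g 0.34565937157662624 0.0
```

Call:
drive_tool:
  rows:
    - {"tx":3.9,"ty":-1.2,"tz":0,"ax":0,"ay":0,"az":0,"claw":2.6}
    - {"tx":3.9,"ty":-1.2,"tz":0,"ax":0,"ay":0,"az":0,"claw":2.6}
    - {"tx":3.9,"ty":-1.2,"tz":0,"ax":0,"ay":0,"az":0,"claw":2.6}
    - {"tx":3.9,"ty":-1.2,"tz":0,"ax":0,"ay":0,"az":0,"claw":2.6}
    - {"tx":3.9,"ty":-1.2,"tz":0,"ax":0,"ay":0,"az":0,"claw":2.6}
    - {"tx":3.9,"ty":-1.2,"tz":0,"ax":0,"ay":0,"az":0,"claw":2.6}
    - {"tx":3.9,"ty":-1.2,"tz":0,"ax":0,"ay":0,"az":0,"claw":2.6}
    - {"tx":3.9,"ty":-1.2,"tz":0,"ax":0,"ay":0,"az":0,"claw":2.6}
    - {"tx":3.9,"ty":-1.2,"tz":0,"ax":0,"ay":0,"az":0,"claw":2.6}
    - {"tx":3.9,"ty":-1.2,"tz":0,"ax":0,"ay":0,"az":0,"claw":2.6}

```text
time_s: 1.77
tcp_pos: [0.4225, 0.1787, 0.2227]
ee_rot: [[0.075, -0.997, 0.0], [-0.997, -0.075, 0.0], [-0.0, -0.0, -1.0]]
wrist_force: [0.7, 0.0, -0.1]
gripper_width: 0.297
gripper_force: 0.0
```

Call:
drive_tool:
  rows:
    - {"tx":3.9,"ty":-0.1,"tz":0,"ax":0,"ay":0,"az":0,"claw":2.6}
    - {"tx":3.9,"ty":-0.1,"tz":0.3,"ax":0,"ay":0,"az":0,"claw":2.6}
    - {"tx":3.9,"ty":-0.1,"tz":0.3,"ax":0,"ay":0,"az":0,"claw":2.6}
    - {"tx":3.9,"ty":-0.1,"tz":0.5,"ax":0,"ay":0,"az":0,"claw":2.6}
    - {"tx":3.9,"ty":-0.1,"tz":0.5,"ax":0,"ay":0,"az":0,"claw":2.6}
    - {"tx":3.9,"ty":-0.1,"tz":1,"ax":0,"ay":0,"az":0,"claw":2.6}
    - {"tx":3.9,"ty":-0.1,"tz":1,"ax":0,"ay":0,"az":0,"claw":2.6}
    - {"tx":3.9,"ty":-0.1,"tz":1,"ax":0,"ay":0,"az":0,"claw":2.6}
    - {"tx":3.9,"ty":-0.1,"tz":1,"ax":0,"ay":0,"az":0,"claw":2.6}
    - {"tx":3.9,"ty":-0.1,"tz":0.5,"ax":0,"ay":0,"az":0,"claw":2.6}

```text
time_s: 2.6
tcp_pos: [0.4591, -0.2094, 0.1603]
ee_rot: [[0.074, -0.997, -0.002], [-0.997, -0.074, 0.001], [-0.001, 0.002, -1.0]]
wrist_force: [0.2, 0.6, -0.0]
gripper_width: 0.3
gripper_force: 0.0
```

```bash
python3 - <<'E'
from h import *
rel((.466,-.270,.10),(.466,-.270,.031))
E
```

```text
to [ 0.466 -0.27   0.1  ] tool cm [ 6.1  -0.26  6.02]
to [ 0.466 -0.27   0.031] tool cm [ 0.01 -0.01  6.9 ]
tcp [ 0.4591 -0.2094  0.1603] yaw -85.75 tilt [-0.002  0.001 -1.   ] t 2.6 j [ -6.  14. -21.  -0. -55.  10.] F [ 0.2  0.6 -0. ] g 0.29967145831027975 0.0
```

Call:
drive_tool:
  rows:
    - {"tx":3.0,"ty":-0.1,"tz":1,"ax":0,"ay":0,"az":0,"claw":2.6}
    - {"tx":3.0,"ty":-0.1,"tz":2,"ax":0,"ay":0,"az":0,"claw":2.6}
    - {"tx":0,"ty":0,"tz":3,"ax":0,"ay":0,"az":0,"claw":2.6}
    - {"tx":0,"ty":0,"tz":2,"ax":0,"ay":0,"az":0,"claw":2.6}
    - {"tx":0,"ty":0,"tz":1.5,"ax":0,"ay":0,"az":0,"claw":2.6}
    - {"tx":0,"ty":0,"tz":1.5,"ax":0,"ay":0,"az":0,"claw":2.6}
    - {"tx":0,"ty":0,"tz":1.5,"ax":0,"ay":0,"az":0,"claw":2.6}
    - {"tx":0,"ty":0,"tz":0.4,"ax":0,"ay":0,"az":0,"claw":2.6}
    - {"tx":0,"ty":0,"tz":0,"ax":0,"ay":0,"az":0,"claw":0.5}
    - {"tx":0,"ty":0,"tz":0,"ax":0,"ay":0,"az":0,"claw":0.5}

```text
time_s: 3.43
tcp_pos: [0.4667, -0.2674, 0.0328]
ee_rot: [[0.073, -0.997, 0.0], [-0.997, -0.073, -0.0], [0.0, -0.0, -1.0]]
wrist_force: [-0.2, -0.2, -0.0]
gripper_width: 0.216
gripper_force: 0.0
```

Call:
drive_tool:
  rows:
    - {"tx":0,"ty":0,"tz":0,"ax":0,"ay":0,"az":0,"claw":0.5}
    - {"tx":0,"ty":0,"tz":0,"ax":0,"ay":0,"az":0,"claw":0.5}
    - {"tx":0,"ty":1,"tz":0,"ax":0,"ay":0,"az":0,"claw":0.5}
    - {"tx":0,"ty":1,"tz":0,"ax":0,"ay":0,"az":0,"claw":0.5}
    - {"tx":0,"ty":1,"tz":0,"ax":0,"ay":0,"az":0,"claw":0.5}
    - {"tx":0,"ty":1,"tz":0,"ax":0,"ay":0,"az":0,"claw":0.5}
    - {"tx":0,"ty":1,"tz":0,"ax":0,"ay":0,"az":0,"claw":0.5}
    - {"tx":0,"ty":1,"tz":0,"ax":0,"ay":0,"az":0,"claw":0.5}
    - {"tx":0,"ty":0.5,"tz":0,"ax":0,"ay":0,"az":0,"claw":0.5}
    - {"tx":0,"ty":0,"tz":0,"ax":0,"ay":0,"az":0,"claw":0.5}

```text
time_s: 4.27
tcp_pos: [0.3995, -0.2722, 0.0335]
ee_rot: [[0.071, -0.998, -0.001], [-0.998, -0.071, -0.0], [0.0, 0.001, -1.0]]
wrist_force: [-0.4, 1.0, 6.9]
gripper_width: 0.102
gripper_force: 30.0
```

```bash
python3 - <<'E'
from h import *
rel((.396,-.275,.031))
E
```

```text
to [ 0.396 -0.275  0.031] tool cm [0.25 0.37 0.25]
tcp [ 0.3995 -0.2722  0.0335] yaw -85.96 tilt [-0.001 -0.    -1.   ] t 4.2667 j [-15.  22. -33.   0. -35.  19.] F [-0.4  1.   6.9] g 0.10168931815120677 30.000533759593964
```

Call:
drive_tool:
  rows:
    - {"tx":0,"ty":0.3,"tz":0,"ax":0,"ay":0,"az":0,"claw":0.5}
    - {"tx":0,"ty":0.3,"tz":0,"ax":0,"ay":0,"az":0,"claw":0.5}
    - {"tx":0,"ty":0,"tz":0,"ax":0,"ay":0,"az":0,"claw":0.5}
    - {"tx":0,"ty":0,"tz":0,"ax":0,"ay":0,"az":0,"claw":0.5}

```text
time_s: 4.6
tcp_pos: [0.397, -0.2725, 0.0336]
ee_rot: [[0.071, -0.997, 0.005], [-0.997, -0.071, -0.001], [0.001, -0.005, -1.0]]
wrist_force: [4.8, 4.7, 3.5]
gripper_width: 0.099
gripper_force: 30.0
```

Call:
drive_tool:
  rows:
    - {"tx":0,"ty":0,"tz":0,"ax":0,"ay":0,"az":0,"claw":2.6}
    - {"tx":0,"ty":0,"tz":0,"ax":0,"ay":0,"az":0,"claw":2.6}
    - {"tx":0,"ty":0,"tz":0,"ax":0,"ay":0,"az":0,"claw":2.6}
    - {"tx":0,"ty":0,"tz":-2,"ax":0,"ay":0,"az":0,"claw":2.6}
    - {"tx":0,"ty":0,"tz":-4,"ax":0,"ay":0,"az":0,"claw":2.6}
    - {"tx":0,"ty":0,"tz":-4,"ax":0,"ay":0,"az":0,"claw":2.6}
    - {"tx":0,"ty":0,"tz":-4,"ax":0,"ay":0,"az":0,"claw":2.6}
    - {"tx":4,"ty":0,"tz":-4,"ax":0,"ay":0,"az":0,"claw":4}
    - {"tx":4,"ty":4,"tz":-4,"ax":0,"ay":0,"az":0,"claw":4}
    - {"tx":4,"ty":2,"tz":-4,"ax":0,"ay":0,"az":0,"claw":4}

```text
time_s: 5.43
tcp_pos: [0.3607, -0.3558, 0.2545]
ee_rot: [[0.072, -0.997, -0.002], [-0.997, -0.072, 0.002], [-0.002, 0.002, -1.0]]
wrist_force: [0.8, 0.9, -0.7]
gripper_width: 0.428
gripper_force: 0.0
```

```bash
python3 - <<'E'
from h import *
rel((.5,-.27,.25))
im,d,W=cloud('top');save('top1.png',np.ascontiguousarray(cv2.resize(im[150:320,330:530],(800,680))[:600])); np.savez('top1.npz',im=im,W=W)
im,d,W=cloud('scene');np.savez('scene1.npz',im=im,W=W);save('sc1.png',im)
E
```

```text
to [ 0.5  -0.27  0.25] tool cm [ -7.55 -14.51   0.43]
tcp [ 0.3607 -0.3558  0.2545] yaw -85.88 tilt [-0.002  0.002 -1.   ] t 5.4333 j [-26.   9. -13.  -0. -68.  30.] F [ 0.8  0.9 -0.7] g 0.4280111467529657 0.0
```

View pics/top1.png

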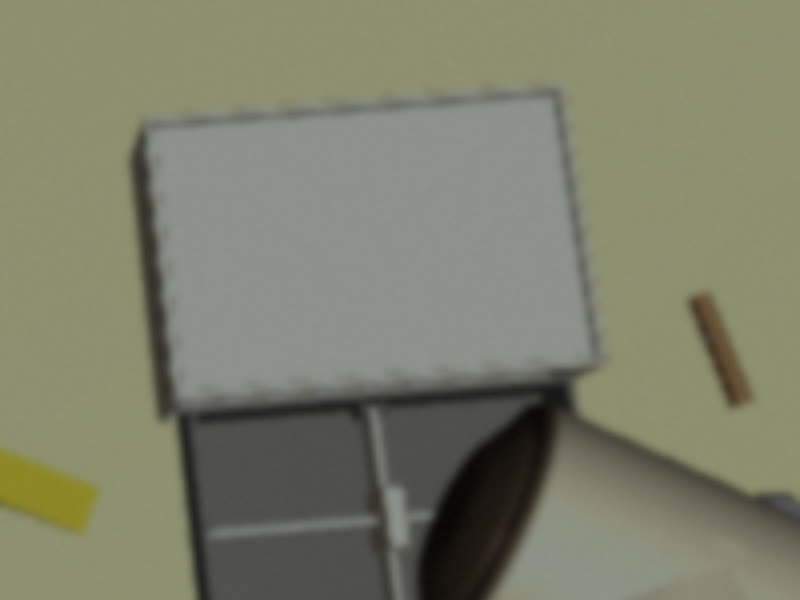

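The crop shows the drawer out with the divider's cross inside, its finger tab at crop (396,515), i.e. pixel (429,279); the arm hides the right part.

```bash
python3 - <<'E'
from h import *
f=np.load('top1.npz');im=f['im'].astype(int);W=f['W'];v,u=np.mgrid[0:480,0:640];z=W[...,2]
m=(u>420)&(u<440)&(v>266)&(v<292)&(z>.046)&(z<.066)
P=W[m];print(len(P),np.round(P.mean(0),4),cv2.minAreaRect((P[:,:2]*1000).astype(np.float32)), np.percentile(P[:,2],[10,50,90]))
m=(u>375)&(u<440)&(v>250)&(v<300)&(z>.024)&(z<.045)&(im.sum(-1)>300)
P=W[m];print(len(P)); 
# ray at given pixels intersect z
from h import camera_params
p=camera_params('top');K=np.array(p['intrinsics']);R=np.array(p['R']);t=np.array(p['t']);C=-R.T@t
def ray(px,zz):
    s=cv2.undistortPoints(np.array([[px]],float),K,np.array([p['k1'],0,0,0.]))[0,0];d=R.T@np.array([*s,1]);return C+d*(zz-C[2])/d[2]
print(ray((330+396/4,150+515/4),.056),ray((330+385/4,150+490/4),.056),ray((330+406/4,150+545/4),.056))
o=np.array([.6665,-.256]);a=np.radians(4)
for L in(150,):print('expect', o-np.array([np.cos(a),np.sin(a)])*.15)
f=np.load('scene1.npz');W=f['W'];P=W.reshape(-1,3)
m=(abs(P[:,0]-.52)<.035)&(abs(P[:,1]+.267)<.03)&(P[:,2]>.046)&(P[:,2]<.07);Q=P[m];print(len(Q),Q.mean(0),cv2.minAreaRect((Q[:,:2]*1000).astype(np.float32)))
E
```

```text
91 [ 0.5092 -0.2665  0.0554] ((509.34173583984375, -267.6064453125), (35.585670471191406, 12.532479286193848), 6.161930084228516) [0.05064903 0.05601082 0.05866964]
120
[ 0.50884779 -0.26840091  0.056     ] [ 0.52347578 -0.26295063  0.056     ] [ 0.49142668 -0.27305064  0.056     ]
expect [ 0.51686539 -0.26646347]
54 [ 0.51011221 -0.26302933  0.05356609] ((509.56298828125, -264.1000671386719), (36.012672424316406, 13.486528396606445), 2.8381810188293457)
```

Call:
drive_tool:
  rows:
    - {"tx":-1.95,"ty":-3.5,"tz":0,"ax":0,"ay":0,"az":0,"claw":6}
    - {"tx":-1.95,"ty":-3.5,"tz":1,"ax":0,"ay":0,"az":0,"claw":6}
    - {"tx":-1.95,"ty":-3.5,"tz":1,"ax":0,"ay":0,"az":0,"claw":6}
    - {"tx":-1.95,"ty":-3.5,"tz":1,"ax":0,"ay":0,"az":0,"claw":6}
    - {"tx":0,"ty":-1.46,"tz":3,"ax":0,"ay":0,"az":0,"claw":6}
    - {"tx":0,"ty":0,"tz":3,"ax":0,"ay":0,"az":0,"claw":6}
    - {"tx":0,"ty":0,"tz":3,"ax":0,"ay":0,"az":0,"claw":6}
    - {"tx":0,"ty":0,"tz":2,"ax":0,"ay":0,"az":0,"claw":6}
    - {"tx":0,"ty":0,"tz":0,"ax":0,"ay":0,"az":0,"claw":6}

```text
time_s: 6.28
tcp_pos: [0.5071, -0.2656, 0.1075]
ee_rot: [[0.07, -0.997, -0.014], [-0.998, -0.07, 0.005], [-0.005, 0.013, -1.0]]
wrist_force: [-0.5, 0.3, -0.9]
gripper_width: 0.689
gripper_force: 0.0
```

```bash
python3 - <<'E'
from h import *
rel((.5093,-.267,.08),(.5093,-.267,.038))
E
```

```text
to [ 0.5093 -0.267   0.08  ] tool cm [ 0.17 -0.24  2.75]
to [ 0.5093 -0.267   0.038 ] tool cm [ 0.02 -0.06  4.2 ]
tcp [ 0.5071 -0.2656  0.1075] yaw -86.01 tilt [-0.014  0.005 -1.   ] t 6.2833 j [-11.  24. -15.  -0. -52.  16.] F [-0.5  0.3 -0.9] g 0.6890779767207063 0.0
```

Call:
drive_tool:
  rows:
    - {"tx":0.17,"ty":-0.2,"tz":2,"ax":0,"ay":0,"az":0,"claw":6}
    - {"tx":0,"ty":0,"tz":2,"ax":0,"ay":0,"az":0,"claw":6}
    - {"tx":0,"ty":0,"tz":1.5,"ax":0,"ay":0,"az":0,"claw":6}
    - {"tx":0,"ty":0,"tz":1,"ax":0,"ay":0,"az":0,"claw":6}
    - {"tx":0,"ty":0,"tz":0.4,"ax":0,"ay":0,"az":0,"claw":6}
    - {"tx":0,"ty":0,"tz":0,"ax":0,"ay":0,"az":0,"claw":6}

```text
time_s: 6.78
tcp_pos: [0.5137, -0.2689, 0.0446]
ee_rot: [[0.071, -0.997, -0.001], [-0.997, -0.071, 0.0], [-0.0, 0.001, -1.0]]
wrist_force: [0.3, -0.1, 0.7]
gripper_width: 0.692
gripper_force: 0.0
```

Call:
drive_tool:
  rows:
    - {"tx":0,"ty":0,"tz":0,"ax":0,"ay":0,"az":0,"claw":3}
    - {"tx":0,"ty":0,"tz":0,"ax":0,"ay":0,"az":0,"claw":3}
    - {"tx":0,"ty":0,"tz":0,"ax":0,"ay":0,"az":0,"claw":3}
    - {"tx":0,"ty":0,"tz":0,"ax":0,"ay":0,"az":0,"claw":3}
    - {"tx":0,"ty":0,"tz":0,"ax":0,"ay":0,"az":0,"claw":3}
    - {"tx":0,"ty":0,"tz":0,"ax":0,"ay":0,"az":0,"claw":3}

```text
time_s: 7.28
tcp_pos: [0.5141, -0.269, 0.0454]
ee_rot: [[0.071, -0.997, 0.0], [-0.997, -0.071, -0.0], [0.0, -0.0, -1.0]]
wrist_force: [-1.3, 0.9, 2.7]
gripper_width: 0.407
gripper_force: 30.0
```

```bash
python3 - <<'E'
from h import *
rel((.5093,-.267,.038))
E
```

```text
to [ 0.5093 -0.267   0.038 ] tool cm [-0.23  0.47  0.74]
tcp [ 0.5141 -0.269   0.0454] yaw -85.93 tilt [ 0. -0. -1.] t 7.2833 j [-12.  28. -18.   0. -43.  16.] F [-1.3  0.9  2.7] g 0.40702408072759916 30.000623166561127
```

Call:
drive_tool:
  rows:
    - {"tx":0,"ty":0,"tz":0,"ax":0,"ay":0,"az":0,"claw":5}
    - {"tx":0,"ty":0,"tz":0,"ax":0,"ay":0,"az":0,"claw":5}
    - {"tx":0,"ty":0,"tz":0,"ax":0,"ay":0,"az":0,"claw":5}
    - {"tx":-0.2,"ty":0.4,"tz":0.3,"ax":0,"ay":0,"az":0,"claw":5}
    - {"tx":0,"ty":0,"tz":0.3,"ax":0,"ay":0,"az":0,"claw":5}
    - {"tx":0,"ty":0,"tz":0,"ax":0,"ay":0,"az":0,"claw":3}
    - {"tx":0,"ty":0,"tz":0,"ax":0,"ay":0,"az":0,"claw":3}
    - {"tx":0,"ty":0,"tz":0,"ax":0,"ay":0,"az":0,"claw":3}
    - {"tx":0,"ty":0,"tz":0,"ax":0,"ay":0,"az":0,"claw":3}
    - {"tx":0,"ty":0,"tz":0,"ax":0,"ay":0,"az":0,"claw":3}

```text
time_s: 8.12
tcp_pos: [0.5104, -0.2673, 0.0389]
ee_rot: [[0.071, -0.997, 0.001], [-0.997, -0.071, -0.0], [0.0, -0.001, -1.0]]
wrist_force: [0.6, -0.1, -0.9]
gripper_width: 0.411
gripper_force: 30.0
```

Call:
drive_tool:
  rows:
    - {"tx":0,"ty":0,"tz":-1,"ax":0,"ay":0,"az":0,"claw":3}
    - {"tx":0,"ty":0,"tz":-1,"ax":0,"ay":0,"az":0,"claw":3}
    - {"tx":0,"ty":0,"tz":-1,"ax":0,"ay":0,"az":0,"claw":3}
    - {"tx":0,"ty":0,"tz":-1.5,"ax":0,"ay":0,"az":0,"claw":3}
    - {"tx":0,"ty":0,"tz":-1.5,"ax":0,"ay":0,"az":0,"claw":3}
    - {"tx":0,"ty":0,"tz":-1.5,"ax":0,"ay":0,"az":0,"claw":3}
    - {"tx":0,"ty":0,"tz":-1.5,"ax":0,"ay":0,"az":0,"claw":3}
    - {"tx":0,"ty":0,"tz":-1.5,"ax":0,"ay":0,"az":0,"claw":3}
    - {"tx":0,"ty":0,"tz":-0.5,"ax":0,"ay":0,"az":0,"claw":3}
    - {"tx":0,"ty":0,"tz":0,"ax":0,"ay":0,"az":0,"claw":3}

```text
time_s: 8.95
tcp_pos: [0.511, -0.2675, 0.1514]
ee_rot: [[0.071, -0.997, 0.004], [-0.997, -0.071, -0.001], [0.002, -0.004, -1.0]]
wrist_force: [-0.6, -0.3, -1.9]
gripper_width: 0.41
gripper_force: 30.0
```

```bash
python3 - <<'E'
from h import *
rel((.6665,-.256,.145),(.6665,-.256,.11))
im,d,W=cloud('scene');np.savez('scene2.npz',im=im,W=W)
save('sc2.png',cv2.resize(im[110:310,150:350],(600,600)))
E
```

```text
to [ 0.6665 -0.256   0.145 ] tool cm [ -0.05 -15.59   0.71]
to [ 0.6665 -0.256   0.11  ] tool cm [-0.01  0.02  3.5 ]
tcp [ 0.511  -0.2675  0.1514] yaw -85.92 tilt [ 0.004 -0.001 -1.   ] t 8.95 j [-12.  21. -12.   0. -57.  16.] F [-0.6 -0.3 -1.9] g 0.4102251877045922 29.99982476234436
```

View pics/sc2.png

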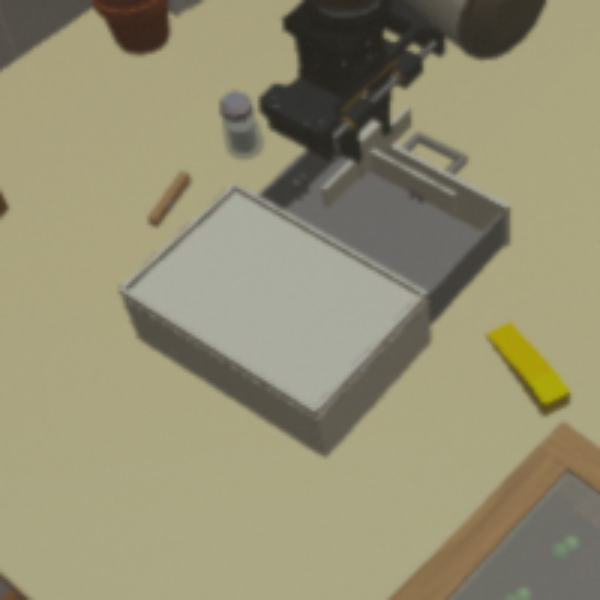

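The divider hangs level in the gripper above the drawer (crop around (390,165)), clear of its grooves.

Call:
drive_tool:
  rows:
    - {"tx":0,"ty":-1,"tz":0,"ax":0,"ay":0,"az":0,"claw":3}
    - {"tx":0,"ty":-1.8,"tz":0,"ax":0,"ay":0,"az":0,"claw":3}
    - {"tx":0,"ty":-2,"tz":0,"ax":0,"ay":0,"az":0,"claw":3}
    - {"tx":0,"ty":-2,"tz":0,"ax":0,"ay":0,"az":0,"claw":3}
    - {"tx":0,"ty":-2,"tz":0,"ax":0,"ay":0,"az":0,"claw":3}
    - {"tx":0,"ty":-2,"tz":0,"ax":0,"ay":0,"az":0,"claw":3}
    - {"tx":0,"ty":-2,"tz":0,"ax":0,"ay":0,"az":0,"claw":3}
    - {"tx":0,"ty":-1.8,"tz":0,"ax":0,"ay":0,"az":0,"claw":3}
    - {"tx":0,"ty":-1,"tz":0,"ax":0,"ay":0,"az":0,"claw":3}
    - {"tx":0,"ty":0,"tz":0,"ax":0,"ay":0,"az":0,"claw":3}

```text
time_s: 9.83
tcp_pos: [0.6675, -0.2555, 0.1461]
ee_rot: [[0.072, -0.997, -0.002], [-0.997, -0.072, 0.0], [-0.0, 0.002, -1.0]]
wrist_force: [0.1, 0.2, -1.1]
gripper_width: 0.41
gripper_force: 30.0
```

Call:
drive_tool:
  rows:
    - {"tx":0,"ty":0,"tz":0.5,"ax":0,"ay":0,"az":0,"claw":3}
    - {"tx":0,"ty":0,"tz":0.8,"ax":0,"ay":0,"az":0,"claw":3}
    - {"tx":0,"ty":0,"tz":0.8,"ax":0,"ay":0,"az":0,"claw":3}
    - {"tx":0,"ty":0,"tz":0.8,"ax":0,"ay":0,"az":0,"claw":3}
    - {"tx":0,"ty":0,"tz":0.6,"ax":0,"ay":0,"az":0,"claw":3}
    - {"tx":0,"ty":0,"tz":0.3,"ax":0,"ay":0,"az":0,"claw":3}
    - {"tx":0,"ty":0,"tz":0,"ax":0,"ay":0,"az":0,"claw":3}

```text
time_s: 10.42
tcp_pos: [0.6649, -0.2561, 0.1096]
ee_rot: [[0.071, -0.997, -0.002], [-0.998, -0.071, 0.0], [-0.001, 0.002, -1.0]]
wrist_force: [-0.5, 0.7, -1.1]
gripper_width: 0.408
gripper_force: 30.0
```

```bash
python3 - <<'E'
from h import *
rel((.6665,-.256,.107))
E
```

```text
to [ 0.6665 -0.256   0.107 ] tool cm [ 0.   -0.16  0.26]
tcp [ 0.6649 -0.2561  0.1096] yaw -85.95 tilt [-0.002  0.    -1.   ] t 10.4167 j [ -8.  35.   6.  -0. -61.  12.] F [-0.5  0.7 -1.1] g 0.4078011747409267 29.999919533729553
```

Call:
drive_tool:
  rows:
    - {"tx":0,"ty":0,"tz":0.15,"ax":0,"ay":0,"az":0,"claw":3}
    - {"tx":0,"ty":0,"tz":0.1,"ax":0,"ay":0,"az":0,"claw":3}
    - {"tx":0,"ty":0,"tz":0,"ax":0,"ay":0,"az":0,"claw":3}
    - {"tx":0,"ty":0,"tz":0,"ax":0,"ay":0,"az":0,"claw":5}
    - {"tx":0,"ty":0,"tz":0,"ax":0,"ay":0,"az":0,"claw":5}
    - {"tx":0,"ty":0,"tz":0,"ax":0,"ay":0,"az":0,"claw":5}
    - {"tx":0,"ty":0,"tz":-2,"ax":0,"ay":0,"az":0,"claw":5}
    - {"tx":0,"ty":0,"tz":-4,"ax":0,"ay":0,"az":0,"claw":5}
    - {"tx":0,"ty":0,"tz":-4,"ax":0,"ay":0,"az":0,"claw":5}
    - {"tx":0,"ty":0,"tz":0,"ax":0,"ay":0,"az":0,"claw":5}

```text
time_s: 11.25
tcp_pos: [0.67, -0.2582, 0.2197]
ee_rot: [[0.072, -0.997, 0.018], [-0.997, -0.072, -0.007], [0.008, -0.017, -1.0]]
wrist_force: [0.5, -1.1, 2.3]
gripper_width: 0.573
gripper_force: 0.0
```

```bash
python3 - <<'E'
from h import *
rel((.57,.03,.22),(.565,.136,.2))
E
```

```text
to [0.57 0.03 0.22] tool cm [-29.46   7.89  -0.41]
to [0.565 0.136 0.2  ] tool cm [-10.62  -0.23   1.92]
tcp [ 0.67   -0.2582  0.2197] yaw -85.86 tilt [ 0.018 -0.007 -1.   ] t 11.25 j [ -8.  31.  14.   0. -72.  12.] F [ 0.5 -1.1  2.3] g 0.5729025660558178 0.0
```

Call:
drive_tool:
  rows:
    - {"tx":-4,"ty":0.67,"tz":0,"ax":0,"ay":0,"az":0,"claw":5.5}
    - {"tx":-4,"ty":0.67,"tz":0,"ax":0,"ay":0,"az":0,"claw":5.5}
    - {"tx":-4,"ty":0.67,"tz":0,"ax":0,"ay":0,"az":0,"claw":5.5}
    - {"tx":-4,"ty":0.67,"tz":0,"ax":0,"ay":0,"az":0,"claw":5.5}
    - {"tx":-4,"ty":0.67,"tz":0,"ax":0,"ay":0,"az":0,"claw":5.5}
    - {"tx":-4,"ty":0.67,"tz":0,"ax":0,"ay":0,"az":0,"claw":5.5}
    - {"tx":-4,"ty":0.67,"tz":0,"ax":0,"ay":0,"az":0,"claw":5.5}
    - {"tx":-4,"ty":0.67,"tz":0,"ax":0,"ay":0,"az":0,"claw":5.5}
    - {"tx":-4,"ty":0.67,"tz":0,"ax":0,"ay":0,"az":0,"claw":5.5}
    - {"tx":-4,"ty":0.67,"tz":0,"ax":0,"ay":0,"az":0,"claw":5.5}

```text
time_s: 12.08
tcp_pos: [0.5699, 0.14, 0.209]
ee_rot: [[0.071, -0.997, 0.001], [-0.997, -0.071, 0.001], [-0.001, -0.001, -1.0]]
wrist_force: [1.0, 0.6, -0.2]
gripper_width: 0.635
gripper_force: 0.0
```

Call:
drive_tool:
  rows:
    - {"tx":0,"ty":0,"tz":0,"ax":0,"ay":0,"az":-0.12,"claw":5.5}
    - {"tx":0,"ty":0,"tz":0,"ax":0,"ay":0,"az":-0.12,"claw":5.5}
    - {"tx":0,"ty":0,"tz":0,"ax":0,"ay":0,"az":-0.12,"claw":5.5}
    - {"tx":0,"ty":0,"tz":0,"ax":0,"ay":0,"az":-0.12,"claw":5.5}
    - {"tx":0,"ty":0,"tz":0,"ax":0,"ay":0,"az":-0.12,"claw":5.5}
    - {"tx":0,"ty":0,"tz":0,"ax":0,"ay":0,"az":-0.12,"claw":5.5}
    - {"tx":0,"ty":0,"tz":0,"ax":0,"ay":0,"az":-0.12,"claw":5.5}
    - {"tx":0,"ty":0,"tz":0,"ax":0,"ay":0,"az":-0.12,"claw":5.5}
    - {"tx":0,"ty":0,"tz":0,"ax":0,"ay":0,"az":-0.12,"claw":5.5}
    - {"tx":0,"ty":0,"tz":0,"ax":0,"ay":0,"az":-0.12,"claw":5.5}

```text
time_s: 12.92
tcp_pos: [0.5706, 0.1382, 0.2087]
ee_rot: [[0.957, -0.29, 0.001], [-0.29, -0.957, 0.0], [0.001, -0.001, -1.0]]
wrist_force: [0.3, 0.3, -0.5]
gripper_width: 0.635
gripper_force: 0.0
```

Call:
drive_tool:
  rows:
    - {"tx":0,"ty":0,"tz":0,"ax":0,"ay":0,"az":-0.12,"claw":5.5}
    - {"tx":0,"ty":0,"tz":0,"ax":0,"ay":0,"az":-0.12,"claw":5.5}
    - {"tx":0,"ty":0,"tz":0,"ax":0,"ay":0,"az":0,"claw":5.5}
    - {"tx":0,"ty":0,"tz":0,"ax":0,"ay":0,"az":0,"claw":5.5}

```text
time_s: 13.25
tcp_pos: [0.5706, 0.1381, 0.2086]
ee_rot: [[0.998, -0.063, 0.001], [-0.063, -0.998, 0.0], [0.001, -0.0, -1.0]]
wrist_force: [0.1, -0.2, -0.5]
gripper_width: 0.633
gripper_force: 0.0
```

```bash
python3 - <<'E'
from h import *
rel((.5745,.1367,.12),(.5745,.1367,.077))
# check top for tray divider & precise wedges w1,w2
im,d,W=cloud('top');np.savez('top2.npz',im=im,W=W);save('top2.png',im)
im2,d,W2=cloud('scene');np.savez('scene3.npz',im=im2,W=W2);save('sc3.png',im2)
P=W.reshape(-1,3);m=(abs(P[:,0]-.6665)<.06)&(abs(P[:,1]+.256)<.06)&(P[:,2]>.112)&(P[:,2]<.14)
Q=P[m];print('tab on tray',len(Q),cv2.minAreaRect((Q[:,:2]*1000).astype(np.float32)) if len(Q)>3 else 0)
P=W2.reshape(-1,3)
for y0 in(.136,.232,.335):
    Q=P[(P[:,0]>.545)&(P[:,0]<.606)&(abs(P[:,1]-y0)<.03)&(P[:,2]>.085)&(P[:,2]<.11)]
    print(y0,len(Q),cv2.minAreaRect((Q[:,:2]*1000).astype(np.float32)) if len(Q)>3 else 0, np.median(Q[:,2]) if len(Q) else 0)
E
```

```text
to [0.5745 0.1367 0.12  ] tool cm [0.4  0.12 8.86]
to [0.5745 0.1367 0.077 ] tool cm [-0.   0.   4.3]
tcp [0.5706 0.1381 0.2086] yaw -3.6 tilt [ 0.001  0.    -1.   ] t 13.25 j [ 29.  19.  -6.   0. -65.  57.] F [ 0.1 -0.2 -0.5] g 0.63301393679261 0.0
tab on tray 104 ((664.8564453125, -256.1056213378906), (35.33517837524414, 12.073192596435547), 4.385498046875)
0.136 196 ((582.6039428710938, 139.92604064941406), (30.388946533203125, 46.777618408203125), 86.12462615966797) 0.09735161349622429
0.232 208 ((579.9485473632812, 236.35877990722656), (30.83375358581543, 52.88966369628906), 85.45425415039062) 0.09191315828138294
0.335 206 ((581.7269287109375, 337.2421569824219), (48.407161712646484, 29.97134017944336), 1.7491379976272583) 0.09362408217789345
```

View pics/top2.png

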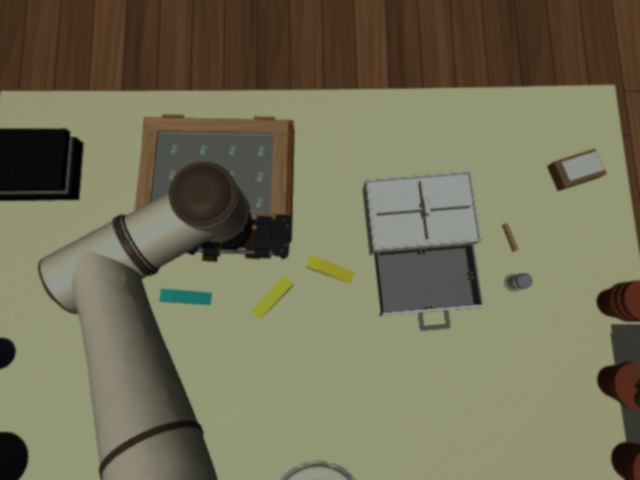

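The divider stands in the tray (centre (422,209)), the drawer is empty and open at (427,280), and the gripper is over the right-hand wedge at (265,235).

Call:
drive_tool:
  rows:
    - {"tx":0.4,"ty":0,"tz":1,"ax":0,"ay":0,"az":0,"claw":6}
    - {"tx":0,"ty":0,"tz":3,"ax":0,"ay":0,"az":0,"claw":6}
    - {"tx":0,"ty":0,"tz":3,"ax":0,"ay":0,"az":0,"claw":6}
    - {"tx":0,"ty":0,"tz":2.2,"ax":0,"ay":0,"az":0,"claw":6}
    - {"tx":0,"ty":0,"tz":1.5,"ax":0,"ay":0,"az":0,"claw":6}
    - {"tx":0,"ty":0,"tz":1.5,"ax":0,"ay":0,"az":0,"claw":6}
    - {"tx":0,"ty":0,"tz":0.9,"ax":0,"ay":0,"az":0,"claw":6}
    - {"tx":0,"ty":0,"tz":0,"ax":0,"ay":0,"az":0,"claw":6}
    - {"tx":0,"ty":0,"tz":0,"ax":0,"ay":0,"az":0,"claw":6}

```text
time_s: 14.1
tcp_pos: [0.5746, 0.1378, 0.077]
ee_rot: [[0.998, -0.06, -0.001], [-0.06, -0.998, -0.001], [-0.0, 0.001, -1.0]]
wrist_force: [0.7, -0.1, -0.1]
gripper_width: 0.69
gripper_force: 0.0
```

```bash
python3 - <<'E'
from h import *
rel((.5745,.138,.077))
E
```

```text
to [0.5745 0.138  0.077 ] tool cm [-0.01 -0.02 -0.  ]
tcp [0.5746 0.1378 0.077 ] yaw -3.44 tilt [-0.001 -0.001 -1.   ] t 14.1 j [ 29.  27. -15.   0. -48.  57.] F [ 0.7 -0.1 -0.1] g 0.6896137746299426 0.0
```

Close, then pull with short rows.

Call:
drive_tool:
  rows:
    - {"tx":0,"ty":0,"tz":0,"ax":0,"ay":0,"az":0,"claw":2}
    - {"tx":0,"ty":0,"tz":0,"ax":0,"ay":0,"az":0,"claw":2}
    - {"tx":0,"ty":0,"tz":0,"ax":0,"ay":0,"az":0,"claw":2}
    - {"tx":0,"ty":0,"tz":0,"ax":0,"ay":0,"az":0,"claw":2}
    - {"tx":0,"ty":0,"tz":0,"ax":0,"ay":0,"az":0,"claw":2}
    - {"tx":0,"ty":0,"tz":0,"ax":0,"ay":0,"az":0,"claw":2}
    - {"tx":-0.2,"ty":0,"tz":0,"ax":0,"ay":0,"az":0,"claw":2}
    - {"tx":-0.3,"ty":0,"tz":0,"ax":0,"ay":0,"az":0,"claw":2}
    - {"tx":-0.3,"ty":0,"tz":0,"ax":0,"ay":0,"az":0,"claw":2}
    - {"tx":-0.3,"ty":0,"tz":0,"ax":0,"ay":0,"az":0,"claw":2}

```text
time_s: 14.93
tcp_pos: [0.5638, 0.1386, 0.0776]
ee_rot: [[0.998, -0.06, 0.001], [-0.06, -0.998, 0.0], [0.001, -0.0, -1.0]]
wrist_force: [0.5, -0.7, 1.1]
gripper_width: 0.339
gripper_force: 30.0
```

Call:
drive_tool:
  rows:
    - {"tx":-0.4,"ty":0,"tz":0,"ax":0,"ay":0,"az":0,"claw":2}
    - {"tx":-0.4,"ty":0,"tz":0,"ax":0,"ay":0,"az":0,"claw":2}
    - {"tx":-0.4,"ty":0,"tz":0,"ax":0,"ay":0,"az":0,"claw":2}
    - {"tx":-0.4,"ty":0,"tz":0,"ax":0,"ay":0,"az":0,"claw":2}
    - {"tx":-0.4,"ty":0,"tz":0,"ax":0,"ay":0,"az":0,"claw":2}
    - {"tx":-0.4,"ty":0,"tz":0,"ax":0,"ay":0,"az":0,"claw":2}
    - {"tx":-0.4,"ty":0,"tz":0,"ax":0,"ay":0,"az":0,"claw":2}
    - {"tx":-0.4,"ty":0,"tz":0,"ax":0,"ay":0,"az":0,"claw":2}
    - {"tx":-0.4,"ty":0,"tz":0,"ax":0,"ay":0,"az":0,"claw":2}
    - {"tx":-0.4,"ty":0,"tz":0,"ax":0,"ay":0,"az":0,"claw":2}

```text
time_s: 15.77
tcp_pos: [0.5229, 0.1408, 0.0772]
ee_rot: [[0.998, -0.06, -0.001], [-0.06, -0.998, -0.0], [-0.001, 0.0, -1.0]]
wrist_force: [0.2, -0.9, 0.2]
gripper_width: 0.343
gripper_force: 30.0
```

Call:
drive_tool:
  rows:
    - {"tx":-0.4,"ty":0,"tz":0,"ax":0,"ay":0,"az":0,"claw":2}
    - {"tx":-0.4,"ty":0,"tz":0,"ax":0,"ay":0,"az":0,"claw":2}
    - {"tx":-0.4,"ty":0,"tz":0,"ax":0,"ay":0,"az":0,"claw":2}
    - {"tx":-0.5,"ty":0,"tz":0,"ax":0,"ay":0,"az":0,"claw":2}
    - {"tx":-0.6,"ty":0,"tz":0,"ax":0,"ay":0,"az":0,"claw":2}
    - {"tx":-0.6,"ty":0,"tz":0,"ax":0,"ay":0,"az":0,"claw":2}
    - {"tx":-0.6,"ty":0,"tz":0,"ax":0,"ay":0,"az":0,"claw":2}
    - {"tx":0,"ty":0,"tz":0,"ax":0,"ay":0,"az":0,"claw":2}

```text
time_s: 16.43
tcp_pos: [0.4871, 0.1427, 0.0773]
ee_rot: [[0.998, -0.059, -0.001], [-0.059, -0.998, -0.0], [-0.001, 0.0, -1.0]]
wrist_force: [0.2, -0.4, -0.7]
gripper_width: 0.345
gripper_force: 30.0
```

```bash
python3 - <<'E'
from h import *
rel((.48,.1,.2))
im,d,W=cloud('scene');np.savez('scene4.npz',im=im,W=W);save('sc4.png',cv2.resize(im[190:430,250:520],(675,600)))
E
```

```text
to [0.48 0.1  0.2 ] tool cm [ -0.47   4.31 -12.27]
tcp [0.4871 0.1427 0.0773] yaw -3.41 tilt [-0.001 -0.    -1.   ] t 16.4333 j [ 35.  20. -27.  -0. -43.  52.] F [ 0.2 -0.4 -0.7] g 0.3447591469196967 29.999422430992126
```

View pics/sc4.png

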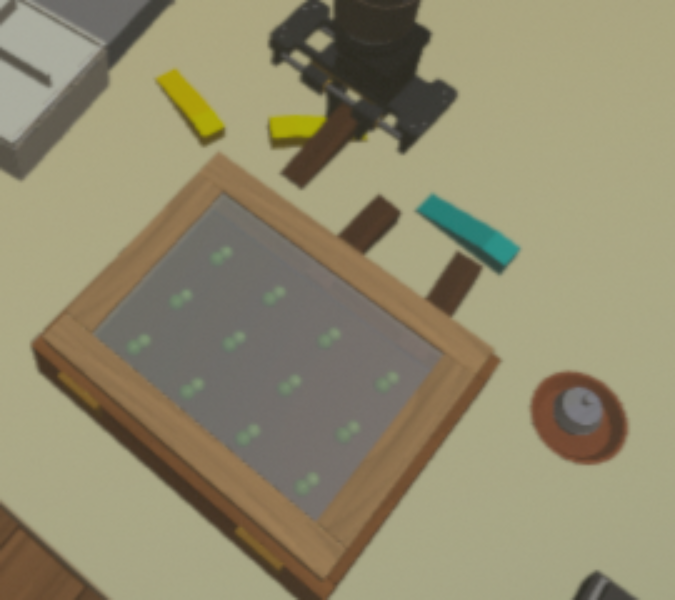

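The right wedge is wholly out, held level in the gripper (crop (320,150)); the other two still carry the lid and the look-alikes are untouched.

Call:
drive_tool:
  rows:
    - {"tx":0,"ty":0,"tz":-2,"ax":0,"ay":0,"az":-0.065,"claw":2}
    - {"tx":0,"ty":0,"tz":-3,"ax":0,"ay":0,"az":-0.065,"claw":2}
    - {"tx":0,"ty":1,"tz":-3,"ax":0,"ay":0,"az":0,"claw":2}
    - {"tx":-0.4,"ty":2,"tz":-2,"ax":0,"ay":0,"az":0,"claw":2}
    - {"tx":-0.4,"ty":3.5,"tz":0,"ax":0,"ay":0,"az":0,"claw":2}
    - {"tx":-0.4,"ty":3.5,"tz":0,"ax":0,"ay":0,"az":0,"claw":2}
    - {"tx":-0.4,"ty":3.5,"tz":0,"ax":0,"ay":0,"az":0,"claw":2}
    - {"tx":-0.4,"ty":3.5,"tz":0,"ax":0,"ay":0,"az":0,"claw":2}
    - {"tx":-0.4,"ty":3.5,"tz":0,"ax":0,"ay":0,"az":0,"claw":2}
    - {"tx":-0.4,"ty":3.5,"tz":0,"ax":0,"ay":0,"az":0,"claw":2}

```text
time_s: 17.32
tcp_pos: [0.4774, -0.1, 0.1777]
ee_rot: [[0.998, 0.071, 0.001], [0.071, -0.998, -0.0], [0.001, 0.0, -1.0]]
wrist_force: [0.4, 0.2, -0.8]
gripper_width: 0.342
gripper_force: 30.0
```

Call:
drive_tool:
  rows:
    - {"tx":-0.4,"ty":3.5,"tz":0,"ax":0,"ay":0,"az":0,"claw":2}
    - {"tx":-0.4,"ty":3.5,"tz":0,"ax":0,"ay":0,"az":0,"claw":2}
    - {"tx":-0.4,"ty":3.5,"tz":0,"ax":0,"ay":0,"az":0,"claw":2}
    - {"tx":-0.4,"ty":3.5,"tz":0,"ax":0,"ay":0,"az":0,"claw":2}
    - {"tx":-0.4,"ty":3.5,"tz":0,"ax":0,"ay":0,"az":0,"claw":2}
    - {"tx":0,"ty":3,"tz":0,"ax":0,"ay":0,"az":0,"claw":2}
    - {"tx":0,"ty":2,"tz":0,"ax":0,"ay":0,"az":0,"claw":2}
    - {"tx":0,"ty":0,"tz":0,"ax":0,"ay":0,"az":0,"claw":2}
    - {"tx":0,"ty":0,"tz":0,"ax":0,"ay":0,"az":0,"claw":2}

```text
time_s: 18.07
tcp_pos: [0.4731, -0.3252, 0.1768]
ee_rot: [[0.998, 0.068, -0.001], [0.068, -0.998, 0.0], [-0.001, -0.0, -1.0]]
wrist_force: [-0.7, 0.6, -1.0]
gripper_width: 0.342
gripper_force: 30.0
```

```bash
python3 - <<'E'
from h import *
rel((.4717,-.3318,.08),(.4717,-.3318,.012))
E
```

```text
to [ 0.4717 -0.3318  0.08  ] tool cm [-0.17  0.65  9.68]
to [ 0.4717 -0.3318  0.012 ] tool cm [0.  0.  6.8]
tcp [ 0.4731 -0.3252  0.1768] yaw 3.89 tilt [-0.001  0.    -1.   ] t 18.0667 j [-18.  19. -11.  -0. -60. 112.] F [-0.7  0.6 -1. ] g 0.3419767196184475 29.999345541000366
```

Call:
drive_tool:
  rows:
    - {"tx":-0.1,"ty":0.6,"tz":2,"ax":0,"ay":0,"az":0,"claw":2}
    - {"tx":0,"ty":0,"tz":3,"ax":0,"ay":0,"az":0,"claw":2}
    - {"tx":0,"ty":0,"tz":3,"ax":0,"ay":0,"az":0,"claw":2}
    - {"tx":0,"ty":0,"tz":3,"ax":0,"ay":0,"az":0,"claw":2}
    - {"tx":0,"ty":0,"tz":2,"ax":0,"ay":0,"az":0,"claw":2}
    - {"tx":0,"ty":0,"tz":1,"ax":0,"ay":0,"az":0,"claw":2}
    - {"tx":0,"ty":0,"tz":1,"ax":0,"ay":0,"az":0,"claw":2}
    - {"tx":0,"ty":0,"tz":0.7,"ax":0,"ay":0,"az":0,"claw":2}
    - {"tx":0,"ty":0,"tz":0.5,"ax":0,"ay":0,"az":0,"claw":2}
    - {"tx":0,"ty":0,"tz":0.2,"ax":0,"ay":0,"az":0,"claw":2}

```text
time_s: 18.9
tcp_pos: [0.4732, -0.3302, 0.0135]
ee_rot: [[0.998, 0.07, 0.001], [0.07, -0.998, -0.0], [0.001, 0.0, -1.0]]
wrist_force: [-0.7, 0.5, -0.9]
gripper_width: 0.343
gripper_force: 30.0
```

Call:
drive_tool:
  rows:
    - {"tx":0,"ty":0,"tz":0,"ax":0,"ay":0,"az":0,"claw":2}
    - {"tx":0,"ty":0,"tz":0,"ax":0,"ay":0,"az":0,"claw":2}

```text
time_s: 19.07
tcp_pos: [0.4734, -0.3305, 0.0141]
ee_rot: [[0.998, 0.07, 0.001], [0.07, -0.998, -0.001], [0.001, 0.001, -1.0]]
wrist_force: [0.1, 0.4, -0.9]
gripper_width: 0.34
gripper_force: 30.0
```

Lower 3 mm more, release, rise.

Call:
drive_tool:
  rows:
    - {"tx":0,"ty":0,"tz":0.15,"ax":0,"ay":0,"az":0,"claw":2}
    - {"tx":0,"ty":0,"tz":0.1,"ax":0,"ay":0,"az":0,"claw":2}
    - {"tx":0,"ty":0,"tz":0,"ax":0,"ay":0,"az":0,"claw":4.2}
    - {"tx":0,"ty":0,"tz":0,"ax":0,"ay":0,"az":0,"claw":4.2}
    - {"tx":0,"ty":0,"tz":0,"ax":0,"ay":0,"az":0,"claw":4.2}
    - {"tx":0,"ty":0,"tz":-1,"ax":0,"ay":0,"az":0,"claw":4.2}
    - {"tx":0,"ty":0,"tz":-3,"ax":0,"ay":0,"az":0,"claw":4.2}
    - {"tx":0,"ty":0,"tz":-4,"ax":0,"ay":0,"az":0,"claw":4.2}
    - {"tx":0,"ty":0,"tz":-4,"ax":0,"ay":0,"az":0,"claw":4.2}
    - {"tx":0,"ty":-1,"tz":-4,"ax":0,"ay":0,"az":0,"claw":4.2}

```text
time_s: 19.9
tcp_pos: [0.4719, -0.3212, 0.1733]
ee_rot: [[0.998, 0.069, 0.0], [0.069, -0.998, -0.001], [0.0, 0.001, -1.0]]
wrist_force: [1.8, -0.1, -0.6]
gripper_width: 0.482
gripper_force: 0.0
```

Call:
drive_tool:
  rows:
    - {"tx":1,"ty":-3.9,"tz":-1,"ax":0,"ay":0,"az":0.065,"claw":6}
    - {"tx":1,"ty":-3.9,"tz":0,"ax":0,"ay":0,"az":0.084,"claw":6}
    - {"tx":1,"ty":-3.9,"tz":0,"ax":0,"ay":0,"az":0,"claw":6}
    - {"tx":1,"ty":-3.9,"tz":0,"ax":0,"ay":0,"az":0,"claw":6}
    - {"tx":0.5,"ty":-3.9,"tz":0,"ax":0,"ay":0,"az":0,"claw":6}
    - {"tx":0.5,"ty":-3.9,"tz":0,"ax":0,"ay":0,"az":0,"claw":6}
    - {"tx":0.5,"ty":-3.9,"tz":0,"ax":0,"ay":0,"az":0,"claw":6}
    - {"tx":0.5,"ty":-3.9,"tz":0,"ax":0,"ay":0,"az":0,"claw":6}
    - {"tx":0.5,"ty":-3.9,"tz":0,"ax":0,"ay":0,"az":0,"claw":6}
    - {"tx":0,"ty":-3.9,"tz":0,"ax":0,"ay":0,"az":0,"claw":6}

```text
time_s: 20.73
tcp_pos: [0.5591, 0.0678, 0.1819]
ee_rot: [[0.997, -0.079, 0.002], [-0.079, -0.997, 0.0], [0.002, -0.0, -1.0]]
wrist_force: [1.2, -0.4, 0.3]
gripper_width: 0.689
gripper_force: 0.0
```

```bash
python3 - <<'E'
from h import *
rel((.57,.2345,.15),(.57,.2345,.077))
im,d,W=cloud('top');save('top3.png',cv2.resize(im[150:320,330:530],(700,595)));P=W.reshape(-1,3)
for y0 in(.232,.335):
    Q=P[(P[:,0]>.545)&(P[:,0]<.606)&(abs(P[:,1]-y0)<.03)&(P[:,2]>.085)&(P[:,2]<.11)]
    print(y0,len(Q),cv2.minAreaRect((Q[:,:2]*1000).astype(np.float32)) if len(Q)>3 else 0)
Q=P[(abs(P[:,0]-.509)<.065)&(abs(P[:,1]+.267)<.10)&(P[:,2]>.018)&(P[:,2]<.045)]
print('in drawer',len(Q),cv2.minAreaRect((Q[:,:2]*1000).astype(np.float32)))
E
```

```text
to [0.57   0.2345 0.15  ] tool cm [ -0.23 -16.7    3.19]
to [0.57   0.2345 0.077 ] tool cm [-0.01  0.    7.3 ]
tcp [0.5591 0.0678 0.1819] yaw -4.51 tilt [ 0.002  0.    -1.   ] t 20.7333 j [ 23.  18. -12.   0. -60.  62.] F [ 1.2 -0.4  0.3] g 0.6891600371176078 0.0
0.232 0 0
0.335 0 0
in drawer 523 ((506.05047607421875, -256.3883972167969), (189.09201049804688, 120.0070571899414), 84.96729278564453)
```

View pics/top3.png

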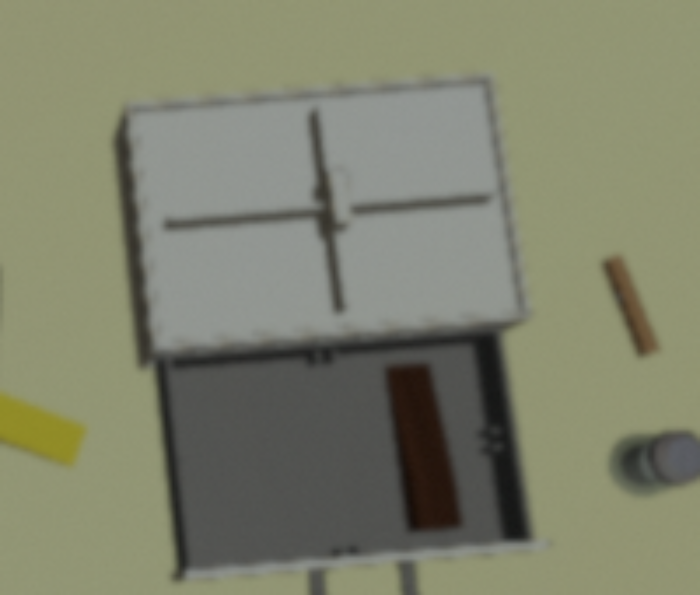

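The first wedge lies flat in the drawer's right part (crop (423,445)), clear of walls and ribs; the divider stands in the tray.

Call:
drive_tool:
  rows:
    - {"tx":0,"ty":-3.5,"tz":0,"ax":0,"ay":0,"az":0,"claw":6}
    - {"tx":0,"ty":-3.5,"tz":0,"ax":0,"ay":0,"az":0,"claw":6}
    - {"tx":0,"ty":-3.5,"tz":0,"ax":0,"ay":0,"az":0,"claw":6}
    - {"tx":0,"ty":-3.3,"tz":1,"ax":0,"ay":0,"az":0,"claw":6}
    - {"tx":0,"ty":-2.5,"tz":1,"ax":0,"ay":0,"az":0,"claw":6}
    - {"tx":0,"ty":0,"tz":2,"ax":0,"ay":0,"az":0,"claw":6}
    - {"tx":0,"ty":0,"tz":0,"ax":0,"ay":0,"az":0,"claw":6}
    - {"tx":0,"ty":0,"tz":0,"ax":0,"ay":0,"az":0,"claw":6}

```text
time_s: 21.45
tcp_pos: [0.5706, 0.2278, 0.1404]
ee_rot: [[0.997, -0.078, -0.002], [-0.078, -0.997, -0.002], [-0.002, 0.002, -1.0]]
wrist_force: [0.0, -0.2, 0.3]
gripper_width: 0.689
gripper_force: 0.0
```

```bash
python3 - <<'E'
from h import *
rel((.57,.2345,.077))
im,d,W=cloud('scene');P=W.reshape(-1,3)
for y0 in(.232,.335):
    Q=P[(P[:,0]>.545)&(P[:,0]<.606)&(abs(P[:,1]-y0)<.03)&(P[:,2]>.085)&(P[:,2]<.11)]
    print(y0,len(Q),cv2.minAreaRect((Q[:,:2]*1000).astype(np.float32)) if len(Q)>3 else 0)
E
```

```text
to [0.57   0.2345 0.077 ] tool cm [-0.1  -0.67  6.34]
tcp [0.5706 0.2278 0.1404] yaw -4.49 tilt [-0.002 -0.002 -1.   ] t 21.45 j [ 37.  25.  -7.   0. -58.  49.] F [ 0.  -0.2  0.3] g 0.6887619915054768 0.0
0.232 232 ((579.9508666992188, 235.85452270507812), (31.306774139404297, 53.308319091796875), 85.59398651123047)
0.335 218 ((581.670654296875, 337.0805358886719), (48.32339096069336, 29.949739456176758), 2.291301965713501)
```

Call:
drive_tool:
  rows:
    - {"tx":-0.1,"ty":-0.65,"tz":2,"ax":0,"ay":0,"az":0,"claw":6}
    - {"tx":0,"ty":0,"tz":2,"ax":0,"ay":0,"az":0,"claw":6}
    - {"tx":0,"ty":0,"tz":1.5,"ax":0,"ay":0,"az":0,"claw":6}
    - {"tx":0,"ty":0,"tz":0.85,"ax":0,"ay":0,"az":0,"claw":6}
    - {"tx":0,"ty":0,"tz":0,"ax":0,"ay":0,"az":0,"claw":2}
    - {"tx":0,"ty":0,"tz":0,"ax":0,"ay":0,"az":0,"claw":2}
    - {"tx":0,"ty":0,"tz":0,"ax":0,"ay":0,"az":0,"claw":2}
    - {"tx":0,"ty":0,"tz":0,"ax":0,"ay":0,"az":0,"claw":2}
    - {"tx":0,"ty":0,"tz":0,"ax":0,"ay":0,"az":0,"claw":2}
    - {"tx":0,"ty":0,"tz":0,"ax":0,"ay":0,"az":0,"claw":2}

```text
time_s: 22.33
tcp_pos: [0.5713, 0.235, 0.0782]
ee_rot: [[0.997, -0.079, 0.001], [-0.079, -0.997, 0.001], [0.001, -0.001, -1.0]]
wrist_force: [0.0, -0.6, 2.0]
gripper_width: 0.342
gripper_force: 29.9
```

Call:
drive_tool:
  rows:
    - {"tx":-0.2,"ty":0,"tz":0,"ax":0,"ay":0,"az":0,"claw":2}
    - {"tx":-0.3,"ty":0,"tz":0,"ax":0,"ay":0,"az":0,"claw":2}
    - {"tx":-0.4,"ty":0,"tz":0,"ax":0,"ay":0,"az":0,"claw":2}
    - {"tx":-0.4,"ty":0,"tz":0,"ax":0,"ay":0,"az":0,"claw":2}
    - {"tx":-0.4,"ty":0,"tz":0,"ax":0,"ay":0,"az":0,"claw":2}
    - {"tx":-0.4,"ty":0,"tz":0,"ax":0,"ay":0,"az":0,"claw":2}
    - {"tx":-0.4,"ty":0,"tz":0,"ax":0,"ay":0,"az":0,"claw":2}
    - {"tx":-0.4,"ty":0,"tz":0,"ax":0,"ay":0,"az":0,"claw":2}
    - {"tx":-0.4,"ty":0,"tz":0,"ax":0,"ay":0,"az":0,"claw":2}
    - {"tx":-0.4,"ty":0,"tz":0,"ax":0,"ay":0,"az":0,"claw":2}

```text
time_s: 23.17
tcp_pos: [0.5332, 0.2377, 0.077]
ee_rot: [[0.997, -0.079, -0.001], [-0.079, -0.997, -0.0], [-0.001, 0.001, -1.0]]
wrist_force: [0.3, 0.2, -0.3]
gripper_width: 0.343
gripper_force: 29.9
```

Call:
drive_tool:
  rows:
    - {"tx":-0.4,"ty":0,"tz":0,"ax":0,"ay":0,"az":0,"claw":2}
    - {"tx":-0.4,"ty":0,"tz":0,"ax":0,"ay":0,"az":0,"claw":2}
    - {"tx":-0.4,"ty":0,"tz":0,"ax":0,"ay":0,"az":0,"claw":2}
    - {"tx":-0.4,"ty":0,"tz":0,"ax":0,"ay":0,"az":0,"claw":2}
    - {"tx":-0.5,"ty":0,"tz":0,"ax":0,"ay":0,"az":0,"claw":2}
    - {"tx":-0.6,"ty":0,"tz":0,"ax":0,"ay":0,"az":0,"claw":2}
    - {"tx":-0.6,"ty":0,"tz":0,"ax":0,"ay":0,"az":0,"claw":2}
    - {"tx":-0.6,"ty":0,"tz":0,"ax":0,"ay":0,"az":0,"claw":2}
    - {"tx":-0.6,"ty":0,"tz":0,"ax":0,"ay":0,"az":0,"claw":2}
    - {"tx":-0.6,"ty":0,"tz":0,"ax":0,"ay":0,"az":0,"claw":2}

```text
time_s: 24.0
tcp_pos: [0.4825, 0.2419, 0.0774]
ee_rot: [[0.997, -0.079, 0.0], [-0.079, -0.997, 0.0], [0.0, -0.0, -1.0]]
wrist_force: [0.3, -0.1, -0.6]
gripper_width: 0.344
gripper_force: 29.9
```

```bash
python3 - <<'E'
from h import *
rel((.4622,-.1951,.18))
im,d,W=cloud('scene');P=W.reshape(-1,3)
for y0 in(.238,.337):
    Q=P[(P[:,0]>.43)&(P[:,0]<.606)&(abs(P[:,1]-y0)<.026)&(P[:,2]>.07)&(P[:,2]<.11)]
    print(y0,len(Q),cv2.minAreaRect((Q[:,:2]*1000).astype(np.float32)) if len(Q)>3 else 0)
E
```

```text
to [ 0.4622 -0.1951  0.18  ] tool cm [  1.41  43.72 -10.26]
tcp [0.4825 0.2419 0.0774] yaw -4.51 tilt [ 0.  0. -1.] t 24.0 j [ 44.  23. -22.  -0. -45.  42.] F [ 0.3 -0.1 -0.6] g 0.3442589394378532 29.903500378131866
0.238 494 ((528.3458862304688, 235.15464782714844), (45.97465515136719, 108.15229034423828), 80.4749984741211)
0.337 221 ((582.7347412109375, 337.2821960449219), (47.2869758605957, 29.82388687133789), 1.8556327819824219)
```

Call:
drive_tool:
  rows:
    - {"tx":0,"ty":0,"tz":-2,"ax":0,"ay":0,"az":-0.074,"claw":2}
    - {"tx":0,"ty":0,"tz":-3,"ax":0,"ay":0,"az":-0.074,"claw":2}
    - {"tx":0,"ty":1,"tz":-3,"ax":0,"ay":0,"az":0,"claw":2}
    - {"tx":-0.4,"ty":2,"tz":-2,"ax":0,"ay":0,"az":0,"claw":2}
    - {"tx":-0.4,"ty":3.5,"tz":0,"ax":0,"ay":0,"az":0,"claw":2}
    - {"tx":-0.4,"ty":3.5,"tz":0,"ax":0,"ay":0,"az":0,"claw":2}
    - {"tx":-0.4,"ty":3.5,"tz":0,"ax":0,"ay":0,"az":0,"claw":2}
    - {"tx":-0.4,"ty":3.5,"tz":0,"ax":0,"ay":0,"az":0,"claw":2}
    - {"tx":-0.4,"ty":3.5,"tz":0,"ax":0,"ay":0,"az":0,"claw":2}
    - {"tx":-0.4,"ty":3.5,"tz":0,"ax":0,"ay":0,"az":0,"claw":2}

```text
time_s: 24.88
tcp_pos: [0.4713, -0.001, 0.1776]
ee_rot: [[0.998, 0.07, 0.001], [0.07, -0.998, 0.0], [0.001, -0.0, -1.0]]
wrist_force: [1.2, 0.6, -0.3]
gripper_width: 0.339
gripper_force: 29.9
```

Call:
drive_tool:
  rows:
    - {"tx":-0.4,"ty":3.5,"tz":0,"ax":0,"ay":0,"az":0,"claw":2}
    - {"tx":-0.4,"ty":3.5,"tz":0,"ax":0,"ay":0,"az":0,"claw":2}
    - {"tx":-0.4,"ty":3.5,"tz":0,"ax":0,"ay":0,"az":0,"claw":2}
    - {"tx":-0.4,"ty":3.5,"tz":0,"ax":0,"ay":0,"az":0,"claw":2}
    - {"tx":-0.4,"ty":3,"tz":0,"ax":0,"ay":0,"az":0,"claw":2}
    - {"tx":0,"ty":2,"tz":0,"ax":0,"ay":0,"az":0,"claw":2}
    - {"tx":0,"ty":0.4,"tz":0,"ax":0,"ay":0,"az":0,"claw":2}
    - {"tx":0,"ty":0,"tz":0,"ax":0,"ay":0,"az":0,"claw":2}
    - {"tx":0,"ty":0,"tz":0,"ax":0,"ay":0,"az":0,"claw":2}

```text
time_s: 25.63
tcp_pos: [0.4651, -0.1941, 0.1772]
ee_rot: [[0.998, 0.069, -0.0], [0.069, -0.998, 0.0], [-0.0, -0.0, -1.0]]
wrist_force: [0.2, 0.5, -0.7]
gripper_width: 0.34
gripper_force: 29.9
```

```bash
python3 - <<'E'
from h import *
rel((.4622,-.1951,.08),(.4622,-.1951,.012))
E
```

```text
to [ 0.4622 -0.1951  0.08  ] tool cm [-0.29  0.08  9.72]
to [ 0.4622 -0.1951  0.012 ] tool cm [0.  0.  6.8]
tcp [ 0.4651 -0.1941  0.1772] yaw 3.94 tilt [-0.  0. -1.] t 25.6333 j [ -4.  13. -20.  -0. -57.  98.] F [ 0.2  0.5 -0.7] g 0.33979639863095973 29.90391433238983
```

Call:
drive_tool:
  rows:
    - {"tx":-0.2,"ty":0.1,"tz":2,"ax":0,"ay":0,"az":0,"claw":2}
    - {"tx":0,"ty":0,"tz":3,"ax":0,"ay":0,"az":0,"claw":2}
    - {"tx":0,"ty":0,"tz":3,"ax":0,"ay":0,"az":0,"claw":2}
    - {"tx":0,"ty":0,"tz":3,"ax":0,"ay":0,"az":0,"claw":2}
    - {"tx":0,"ty":0,"tz":2,"ax":0,"ay":0,"az":0,"claw":2}
    - {"tx":0,"ty":0,"tz":1,"ax":0,"ay":0,"az":0,"claw":2}
    - {"tx":0,"ty":0,"tz":1,"ax":0,"ay":0,"az":0,"claw":2}
    - {"tx":0,"ty":0,"tz":0.7,"ax":0,"ay":0,"az":0,"claw":2}
    - {"tx":0,"ty":0,"tz":0.5,"ax":0,"ay":0,"az":0,"claw":2}
    - {"tx":0,"ty":0,"tz":0.2,"ax":0,"ay":0,"az":0,"claw":2}

```text
time_s: 26.47
tcp_pos: [0.4635, -0.1947, 0.0132]
ee_rot: [[0.998, 0.07, -0.001], [0.07, -0.998, 0.0], [-0.001, -0.0, -1.0]]
wrist_force: [-2.8, 5.8, 12.8]
gripper_width: 0.342
gripper_force: 29.9
```

Call:
drive_tool:
  rows:
    - {"tx":0,"ty":0,"tz":0.1,"ax":0,"ay":0,"az":0,"claw":2}
    - {"tx":0,"ty":0,"tz":0,"ax":0,"ay":0,"az":0,"claw":2}
    - {"tx":0,"ty":0,"tz":0,"ax":0,"ay":0,"az":0,"claw":2}

```text
time_s: 26.72
tcp_pos: [0.464, -0.1951, 0.0134]
ee_rot: [[0.998, 0.07, 0.002], [0.07, -0.998, 0.0], [0.002, 0.0, -1.0]]
wrist_force: [-0.5, 3.0, 4.5]
gripper_width: 0.342
gripper_force: 29.9
```

Touching the floor; release and go for the third.

Call:
drive_tool:
  rows:
    - {"tx":0,"ty":0,"tz":0,"ax":0,"ay":0,"az":0,"claw":4.2}
    - {"tx":0,"ty":0,"tz":0,"ax":0,"ay":0,"az":0,"claw":4.2}
    - {"tx":0,"ty":0,"tz":0,"ax":0,"ay":0,"az":0,"claw":4.2}
    - {"tx":0,"ty":0,"tz":-1,"ax":0,"ay":0,"az":0,"claw":4.2}
    - {"tx":0,"ty":0,"tz":-3,"ax":0,"ay":0,"az":0,"claw":4.2}
    - {"tx":0,"ty":0,"tz":-4,"ax":0,"ay":0,"az":0,"claw":4.2}
    - {"tx":0,"ty":0,"tz":-4,"ax":0,"ay":0,"az":0,"claw":4.2}
    - {"tx":0,"ty":-1,"tz":-4,"ax":0,"ay":0,"az":0,"claw":4.2}
    - {"tx":0.2,"ty":-3,"tz":-1,"ax":0,"ay":0,"az":0,"claw":6}
    - {"tx":0.8,"ty":-3.9,"tz":0,"ax":0,"ay":0,"az":0,"claw":6}

```text
time_s: 27.55
tcp_pos: [0.4697, -0.1168, 0.1874]
ee_rot: [[0.998, 0.065, 0.01], [0.065, -0.998, -0.0], [0.01, 0.001, -1.0]]
wrist_force: [1.3, 0.2, -0.9]
gripper_width: 0.562
gripper_force: 0.0
```

Call:
drive_tool:
  rows:
    - {"tx":0.8,"ty":-3.9,"tz":0,"ax":0,"ay":0,"az":0,"claw":6}
    - {"tx":0.8,"ty":-3.9,"tz":0,"ax":0,"ay":0,"az":0,"claw":6}
    - {"tx":0.8,"ty":-3.9,"tz":0,"ax":0,"ay":0,"az":0,"claw":6}
    - {"tx":0.8,"ty":-3.9,"tz":0,"ax":0,"ay":0,"az":0,"claw":6}
    - {"tx":0.8,"ty":-3.9,"tz":0,"ax":0,"ay":0,"az":0,"claw":6}
    - {"tx":0.8,"ty":-3.9,"tz":0,"ax":0,"ay":0,"az":0,"claw":6}
    - {"tx":0.8,"ty":-3.9,"tz":0,"ax":0,"ay":0,"az":0,"claw":6}
    - {"tx":0.8,"ty":-3.9,"tz":0,"ax":0,"ay":0,"az":0,"claw":6}
    - {"tx":0.8,"ty":-3.9,"tz":0,"ax":0,"ay":0,"az":0,"claw":6}
    - {"tx":0.8,"ty":-3.9,"tz":0,"ax":0,"ay":0,"az":0.03,"claw":6}

```text
time_s: 28.38
tcp_pos: [0.5205, 0.2803, 0.1832]
ee_rot: [[0.999, 0.039, 0.001], [0.039, -0.999, 0.0], [0.001, -0.0, -1.0]]
wrist_force: [1.1, -0.8, 0.2]
gripper_width: 0.688
gripper_force: 0.0
```

```bash
python3 - <<'E'
from h import *
rel((.575,.336,.12),(.575,.336,.077))
im,d,W=cloud('top');save('top4.png',cv2.resize(im[150:320,330:530],(700,595)))
E
```

```text
to [0.575 0.336 0.12 ] tool cm [ 5.65 -5.35  6.32]
to [0.575 0.336 0.077] tool cm [-0.   0.   4.3]
tcp [0.5205 0.2803 0.1832] yaw 2.23 tilt [ 0.001  0.    -1.   ] t 28.3833 j [ 44.  20.  -8.   0. -62.  48.] F [ 1.1 -0.8  0.2] g 0.6878731754852467 0.0
```

View pics/top4.png

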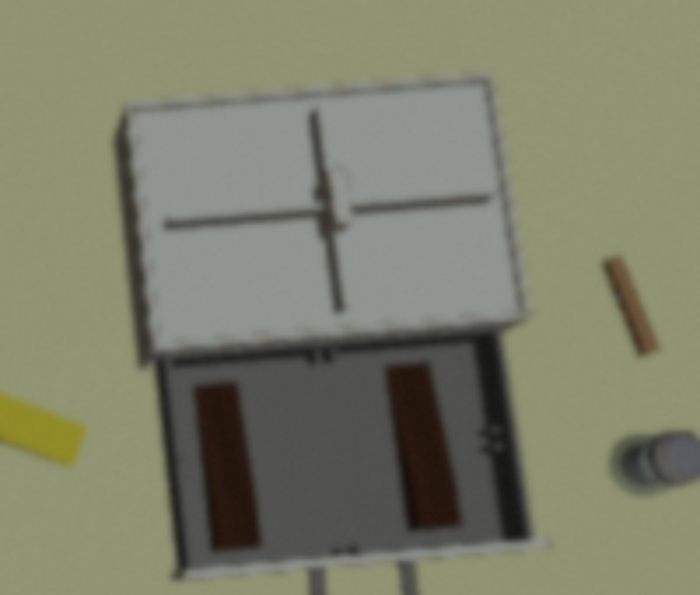

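Two wedges lie flat in the drawer (crop (227,465) and (423,445)) with room between for the third.

Call:
drive_tool:
  rows:
    - {"tx":2,"ty":-2,"tz":0,"ax":0,"ay":0,"az":0,"claw":6}
    - {"tx":2,"ty":-2,"tz":1,"ax":0,"ay":0,"az":0,"claw":6}
    - {"tx":1.6,"ty":-1.35,"tz":2,"ax":0,"ay":0,"az":0,"claw":6}
    - {"tx":0,"ty":0,"tz":2.5,"ax":0,"ay":0,"az":0,"claw":6}
    - {"tx":0,"ty":0,"tz":0.5,"ax":0,"ay":0,"az":0,"claw":6}
    - {"tx":0,"ty":0,"tz":0,"ax":0,"ay":0,"az":0,"claw":6}
    - {"tx":0,"ty":0,"tz":0,"ax":0,"ay":0,"az":0,"claw":6}
    - {"tx":0,"ty":0,"tz":0,"ax":0,"ay":0,"az":0,"claw":6}

```text
time_s: 29.1
tcp_pos: [0.5753, 0.3343, 0.1247]
ee_rot: [[0.999, 0.039, 0.003], [0.039, -0.999, 0.002], [0.003, -0.002, -1.0]]
wrist_force: [0.3, 0.2, 2.1]
gripper_width: 0.692
gripper_force: 0.0
```

```bash
python3 - <<'E'
from h import *
rel((.575,.336,.077))
E
```

```text
to [0.575 0.336 0.077] tool cm [-0.04 -0.17  4.77]
tcp [0.5753 0.3343 0.1247] yaw 2.25 tilt [ 0.003  0.002 -1.   ] t 29.1 j [ 44.  30.  -1.   0. -59.  48.] F [0.3 0.2 2.1] g 0.6917280042625051 0.0
```

Call:
drive_tool:
  rows:
    - {"tx":0,"ty":-0.15,"tz":2,"ax":0,"ay":0,"az":0,"claw":6}
    - {"tx":0,"ty":0,"tz":2,"ax":0,"ay":0,"az":0,"claw":6}
    - {"tx":0,"ty":0,"tz":0.75,"ax":0,"ay":0,"az":0,"claw":6}
    - {"tx":0,"ty":0,"tz":0,"ax":0,"ay":0,"az":0,"claw":6}
    - {"tx":0,"ty":0,"tz":0,"ax":0,"ay":0,"az":0,"claw":2}
    - {"tx":0,"ty":0,"tz":0,"ax":0,"ay":0,"az":0,"claw":2}
    - {"tx":0,"ty":0,"tz":0,"ax":0,"ay":0,"az":0,"claw":2}
    - {"tx":0,"ty":0,"tz":0,"ax":0,"ay":0,"az":0,"claw":2}
    - {"tx":0,"ty":0,"tz":0,"ax":0,"ay":0,"az":0,"claw":2}
    - {"tx":0,"ty":0,"tz":0,"ax":0,"ay":0,"az":0,"claw":2}

```text
time_s: 29.93
tcp_pos: [0.5747, 0.3359, 0.0754]
ee_rot: [[0.999, 0.039, 0.001], [0.039, -0.999, 0.001], [0.001, -0.001, -1.0]]
wrist_force: [-0.3, -0.4, 1.7]
gripper_width: 0.345
gripper_force: 30.0
```

Call:
drive_tool:
  rows:
    - {"tx":-0.2,"ty":0,"tz":0,"ax":0,"ay":0,"az":0,"claw":2}
    - {"tx":-0.2,"ty":0,"tz":0,"ax":0,"ay":0,"az":0,"claw":2}
    - {"tx":-0.2,"ty":0,"tz":0,"ax":0,"ay":0,"az":0,"claw":2}
    - {"tx":-0.2,"ty":0,"tz":0,"ax":0,"ay":0,"az":0,"claw":2}
    - {"tx":-0.2,"ty":0,"tz":0,"ax":0,"ay":0,"az":0,"claw":2}
    - {"tx":-0.2,"ty":0,"tz":0,"ax":0,"ay":0,"az":0,"claw":2}

```text
time_s: 30.43
tcp_pos: [0.5656, 0.3361, 0.0753]
ee_rot: [[0.999, 0.04, 0.006], [0.039, -0.999, 0.003], [0.006, -0.003, -1.0]]
wrist_force: [9.0, 0.8, -4.0]
gripper_width: 0.345
gripper_force: 30.0
```

Call:
drive_tool:
  rows:
    - {"tx":-0.3,"ty":0,"tz":0,"ax":0,"ay":0,"az":0,"claw":2}
    - {"tx":-0.3,"ty":0,"tz":0,"ax":0,"ay":0,"az":0,"claw":2}
    - {"tx":-0.3,"ty":0,"tz":0,"ax":0,"ay":0,"az":0,"claw":2}
    - {"tx":-0.3,"ty":0,"tz":0,"ax":0,"ay":0,"az":0,"claw":2}
    - {"tx":-0.3,"ty":0,"tz":0,"ax":0,"ay":0,"az":0,"claw":2}
    - {"tx":-0.3,"ty":0,"tz":0,"ax":0,"ay":0,"az":0,"claw":2}
    - {"tx":-0.3,"ty":0,"tz":0,"ax":0,"ay":0,"az":0,"claw":2}
    - {"tx":-0.3,"ty":0,"tz":0,"ax":0,"ay":0,"az":0,"claw":2}
    - {"tx":-0.3,"ty":0,"tz":0,"ax":0,"ay":0,"az":0,"claw":2}
    - {"tx":-0.3,"ty":0,"tz":0,"ax":0,"ay":0,"az":0,"claw":2}

```text
time_s: 31.27
tcp_pos: [0.5352, 0.3349, 0.0751]
ee_rot: [[0.999, 0.039, 0.005], [0.039, -0.999, 0.003], [0.005, -0.002, -1.0]]
wrist_force: [9.0, 0.6, -3.9]
gripper_width: 0.336
gripper_force: 30.0
```

Call:
drive_tool:
  rows:
    - {"tx":-0.3,"ty":0,"tz":0,"ax":0,"ay":0,"az":0,"claw":2}
    - {"tx":-0.3,"ty":0,"tz":0,"ax":0,"ay":0,"az":0,"claw":2}
    - {"tx":-0.3,"ty":0,"tz":0,"ax":0,"ay":0,"az":0,"claw":2}
    - {"tx":-0.3,"ty":0,"tz":0,"ax":0,"ay":0,"az":0,"claw":2}
    - {"tx":-0.3,"ty":0,"tz":0,"ax":0,"ay":0,"az":0,"claw":2}
    - {"tx":-0.3,"ty":0,"tz":0,"ax":0,"ay":0,"az":0,"claw":2}
    - {"tx":-0.3,"ty":0,"tz":0,"ax":0,"ay":0,"az":0,"claw":2}
    - {"tx":-0.3,"ty":0,"tz":0,"ax":0,"ay":0,"az":0,"claw":2}
    - {"tx":-0.3,"ty":0,"tz":0,"ax":0,"ay":0,"az":0,"claw":2}
    - {"tx":-0.3,"ty":0,"tz":0,"ax":0,"ay":0,"az":0,"claw":2}

```text
time_s: 32.1
tcp_pos: [0.5021, 0.3328, 0.0748]
ee_rot: [[0.999, 0.039, -0.0], [0.039, -0.999, -0.0], [-0.0, 0.0, -1.0]]
wrist_force: [-0.2, 0.1, -0.0]
gripper_width: 0.347
gripper_force: 30.0
```

Call:
drive_tool:
  rows:
    - {"tx":-0.3,"ty":0,"tz":0,"ax":0,"ay":0,"az":0,"claw":2}
    - {"tx":-0.3,"ty":0,"tz":0,"ax":0,"ay":0,"az":0,"claw":2}
    - {"tx":-0.3,"ty":0,"tz":0,"ax":0,"ay":0,"az":0,"claw":2}
    - {"tx":-0.3,"ty":0,"tz":0,"ax":0,"ay":0,"az":0,"claw":2}
    - {"tx":-0.3,"ty":0,"tz":0,"ax":0,"ay":0,"az":0,"claw":2}
    - {"tx":-0.3,"ty":0,"tz":0,"ax":0,"ay":0,"az":0,"claw":2}
    - {"tx":-0.3,"ty":0,"tz":0,"ax":0,"ay":0,"az":0,"claw":2}
    - {"tx":-0.3,"ty":0,"tz":0,"ax":0,"ay":0,"az":0,"claw":2}
    - {"tx":0,"ty":0,"tz":0,"ax":0,"ay":0,"az":0,"claw":2}
    - {"tx":0,"ty":0,"tz":0,"ax":0,"ay":0,"az":0,"claw":2}

```text
time_s: 32.93
tcp_pos: [0.4785, 0.3319, 0.0749]
ee_rot: [[0.999, 0.039, 0.0], [0.039, -0.999, 0.0], [0.0, -0.0, -1.0]]
wrist_force: [-0.3, -0.0, -0.4]
gripper_width: 0.344
gripper_force: 30.0
```

```bash
python3 - <<'E'
from h import *
rel((.4664,-.256,.18))
im,d,W=cloud('scene');save('sc5.png',cv2.resize(im[190:430,250:520],(675,600)))
E
```

```text
to [ 0.4664 -0.256   0.18  ] tool cm [ -3.53  58.7  -10.51]
tcp [0.4785 0.3319 0.0749] yaw 2.26 tilt [ 0.  0. -1.] t 32.9333 j [ 51.  26. -16.   0. -47.  42.] F [-0.3 -0.  -0.4] g 0.34446366260394273 29.999929913319647
```

View pics/sc5.png

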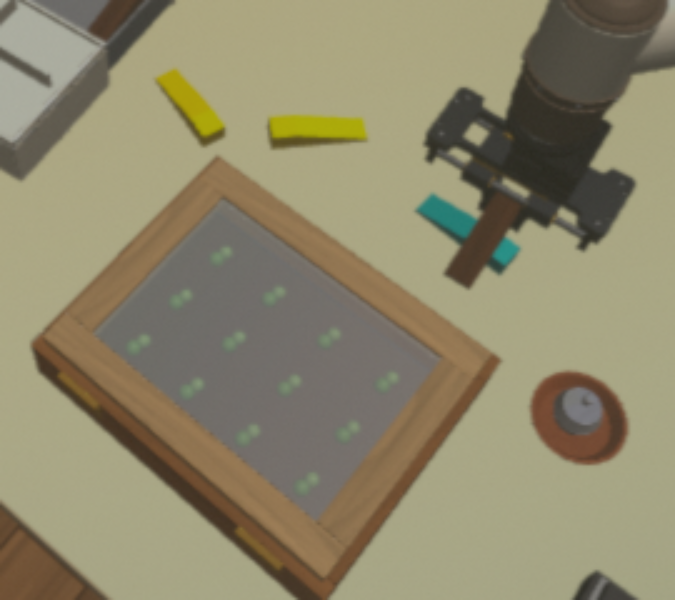

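The last wedge is out and held (crop (480,240)), the lid lies flush on the box, and saucer and look-alikes are undisturbed.

Call:
drive_tool:
  rows:
    - {"tx":0,"ty":0,"tz":-2,"ax":0,"ay":0,"az":-0.03,"claw":2}
    - {"tx":0,"ty":0,"tz":-3,"ax":0,"ay":0,"az":0,"claw":2}
    - {"tx":0,"ty":1,"tz":-3,"ax":0,"ay":0,"az":0,"claw":2}
    - {"tx":-0.4,"ty":2,"tz":-2,"ax":0,"ay":0,"az":0,"claw":2}
    - {"tx":-0.4,"ty":3.7,"tz":0,"ax":0,"ay":0,"az":0,"claw":2}
    - {"tx":-0.4,"ty":3.7,"tz":0,"ax":0,"ay":0,"az":0,"claw":2}
    - {"tx":-0.4,"ty":3.7,"tz":0,"ax":0,"ay":0,"az":0,"claw":2}
    - {"tx":-0.4,"ty":3.7,"tz":0,"ax":0,"ay":0,"az":0,"claw":2}
    - {"tx":-0.4,"ty":3.7,"tz":0,"ax":0,"ay":0,"az":0,"claw":2}
    - {"tx":-0.4,"ty":3.7,"tz":0,"ax":0,"ay":0,"az":0,"claw":2}

```text
time_s: 33.82
tcp_pos: [0.4678, 0.0768, 0.1751]
ee_rot: [[0.998, 0.07, 0.001], [0.07, -0.998, 0.0], [0.001, -0.0, -1.0]]
wrist_force: [0.7, -0.4, -0.5]
gripper_width: 0.343
gripper_force: 30.0
```

Call:
drive_tool:
  rows:
    - {"tx":-0.4,"ty":3.7,"tz":0,"ax":0,"ay":0,"az":0,"claw":2}
    - {"tx":-0.4,"ty":3.7,"tz":0,"ax":0,"ay":0,"az":0,"claw":2}
    - {"tx":-0.4,"ty":3.7,"tz":0,"ax":0,"ay":0,"az":0,"claw":2}
    - {"tx":-0.4,"ty":3.7,"tz":0,"ax":0,"ay":0,"az":0,"claw":2}
    - {"tx":-0.4,"ty":3.7,"tz":0,"ax":0,"ay":0,"az":0,"claw":2}
    - {"tx":-0.2,"ty":3.7,"tz":0,"ax":0,"ay":0,"az":0,"claw":2}
    - {"tx":0,"ty":3.7,"tz":0,"ax":0,"ay":0,"az":0,"claw":2}
    - {"tx":0,"ty":3.7,"tz":0,"ax":0,"ay":0,"az":0,"claw":2}
    - {"tx":0,"ty":3,"tz":0,"ax":0,"ay":0,"az":0,"claw":2}
    - {"tx":0,"ty":0.6,"tz":0,"ax":0,"ay":0,"az":0,"claw":2}

```text
time_s: 34.65
tcp_pos: [0.4693, -0.2581, 0.1746]
ee_rot: [[0.998, 0.065, 0.0], [0.065, -0.998, -0.001], [0.0, 0.001, -1.0]]
wrist_force: [0.5, 0.4, 0.5]
gripper_width: 0.347
gripper_force: 30.0
```

```bash
python3 - <<'E'
from h import *
rel((.4664,-.256,.18))
im,d,W=cloud('top');save('top5.png',cv2.resize(im[170:340,330:530],(700,595)))
P=W.reshape(-1,3);
# lid height near front edge and at back
for n,x0 in(('front',.625),('back',.87)):
    Q=P[(abs(P[:,0]-x0)<.008)&(abs(P[:,1]-.23)<.12)];print(n,np.median(Q[:,2]))
E
```

```text
to [ 0.4664 -0.256   0.18  ] tool cm [-0.27 -0.23 -0.54]
tcp [ 0.4693 -0.2581  0.1746] yaw 3.71 tilt [ 0.    -0.001 -1.   ] t 34.65 j [-11.  16. -16.   0. -58. 105.] F [0.5 0.4 0.5] g 0.3466202410718871 29.999544764868915
front 0.07808596510454842
back 0.09268833842213432
```

View pics/top5.png

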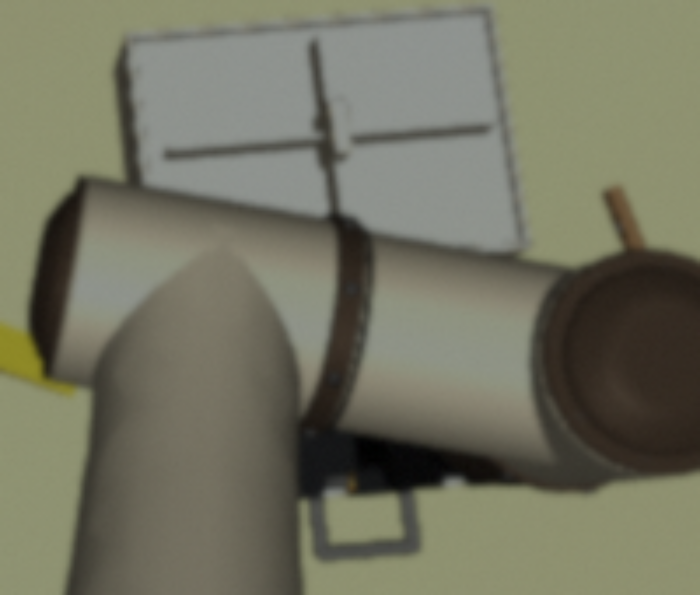

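The arm hides the drawer here; the tray with its divider and the handle (crop (365,520)) are where they should be. Lowering the third wedge.

Call:
drive_tool:
  rows:
    - {"tx":-0.2,"ty":-0.1,"tz":2,"ax":0,"ay":0,"az":0,"claw":2}
    - {"tx":0,"ty":0,"tz":3,"ax":0,"ay":0,"az":0,"claw":2}
    - {"tx":0,"ty":0,"tz":3,"ax":0,"ay":0,"az":0,"claw":2}
    - {"tx":0,"ty":0,"tz":3,"ax":0,"ay":0,"az":0,"claw":2}
    - {"tx":0,"ty":0,"tz":2,"ax":0,"ay":0,"az":0,"claw":2}
    - {"tx":0,"ty":0,"tz":1,"ax":0,"ay":0,"az":0,"claw":2}
    - {"tx":0,"ty":0,"tz":1,"ax":0,"ay":0,"az":0,"claw":2}
    - {"tx":0,"ty":0,"tz":0.6,"ax":0,"ay":0,"az":0,"claw":2}
    - {"tx":0,"ty":0,"tz":0.3,"ax":0,"ay":0,"az":0,"claw":2}
    - {"tx":0,"ty":0,"tz":0,"ax":0,"ay":0,"az":0,"claw":2}

```text
time_s: 35.53
tcp_pos: [0.4675, -0.2532, 0.0161]
ee_rot: [[0.998, 0.069, 0.001], [0.069, -0.998, -0.0], [0.001, 0.0, -1.0]]
wrist_force: [0.3, 0.3, -0.7]
gripper_width: 0.344
gripper_force: 30.0
```

Call:
drive_tool:
  rows:
    - {"tx":0,"ty":0,"tz":0,"ax":0,"ay":0,"az":0,"claw":2}
    - {"tx":0,"ty":0,"tz":0,"ax":0,"ay":0,"az":0,"claw":2}

```text
time_s: 35.7
tcp_pos: [0.4678, -0.2535, 0.0168]
ee_rot: [[0.998, 0.069, 0.002], [0.069, -0.998, -0.001], [0.002, 0.001, -1.0]]
wrist_force: [-0.2, 0.5, -0.7]
gripper_width: 0.341
gripper_force: 30.0
```

Call:
drive_tool:
  rows:
    - {"tx":0,"ty":0,"tz":0.3,"ax":0,"ay":0,"az":0,"claw":2}
    - {"tx":0,"ty":0,"tz":0.3,"ax":0,"ay":0,"az":0,"claw":2}
    - {"tx":0,"ty":0,"tz":0,"ax":0,"ay":0,"az":0,"claw":4}
    - {"tx":0,"ty":0,"tz":0,"ax":0,"ay":0,"az":0,"claw":4}
    - {"tx":0,"ty":0,"tz":0,"ax":0,"ay":0,"az":0,"claw":4}
    - {"tx":0,"ty":0,"tz":-1,"ax":0,"ay":0,"az":0,"claw":4}
    - {"tx":0,"ty":0,"tz":-3,"ax":0,"ay":0,"az":0,"claw":4}
    - {"tx":0,"ty":0,"tz":-4,"ax":0,"ay":0,"az":0,"claw":4}
    - {"tx":0,"ty":0,"tz":-4,"ax":0,"ay":0,"az":0,"claw":4}
    - {"tx":0,"ty":0,"tz":0,"ax":0,"ay":0,"az":0,"claw":4}

```text
time_s: 36.53
tcp_pos: [0.4724, -0.2552, 0.1391]
ee_rot: [[0.997, 0.071, 0.017], [0.071, -0.997, -0.006], [0.016, 0.007, -1.0]]
wrist_force: [1.8, -0.8, 0.7]
gripper_width: 0.463
gripper_force: 0.0
```

Call:
drive_tool:
  rows:
    - {"tx":-2,"ty":0,"tz":0,"ax":0,"ay":0,"az":0,"claw":0}
    - {"tx":-3,"ty":0,"tz":0,"ax":0,"ay":0,"az":0,"claw":0}
    - {"tx":-3,"ty":0,"tz":0,"ax":0,"ay":0,"az":0,"claw":0}
    - {"tx":-3,"ty":1.5,"tz":0,"ax":0,"ay":0,"az":0,"claw":0}
    - {"tx":0,"ty":0,"tz":0,"ax":0,"ay":0,"az":0,"claw":0}
    - {"tx":0,"ty":0,"tz":0,"ax":0,"ay":0,"az":0,"claw":0}

```text
time_s: 37.03
tcp_pos: [0.3574, -0.2764, 0.1308]
ee_rot: [[0.998, 0.067, 0.002], [0.067, -0.998, -0.001], [0.001, 0.001, -1.0]]
wrist_force: [0.8, 0.9, 0.7]
gripper_width: 0.094
gripper_force: 0.0
```

```bash
python3 - <<'E'
from h import *
rel((.357,-.2775,.035))
im,d,W=cloud('scene');save('sc6.png',cv2.resize(im[110:310,150:350],(600,600)))
P=W.reshape(-1,3)
for im_,Wn in((0,W),(1,cloud('top')[2])):
    P=Wn.reshape(-1,3)
    print([round(float(np.nanmedian(P[(abs(P[:,0]-x)<.006)&(abs(P[:,1]-.24)<.1)][:,2])),4) for x in(.62,.63,.64,.89)])
E
```

```text
to [ 0.357  -0.2775  0.035 ] tool cm [-0.06  0.1   9.58]
tcp [ 0.3574 -0.2764  0.1308] yaw 3.87 tilt [ 0.002 -0.001 -1.   ] t 37.0333 j [-17.  11. -31.   0. -49. 111.] F [0.8 0.9 0.7] g 0.09372493551364865 0.0
[0.0778, 0.0927, 0.0929, 0.0922]
[0.0725, 0.0918, 0.0929, 0.0928]
```

View pics/sc6.png

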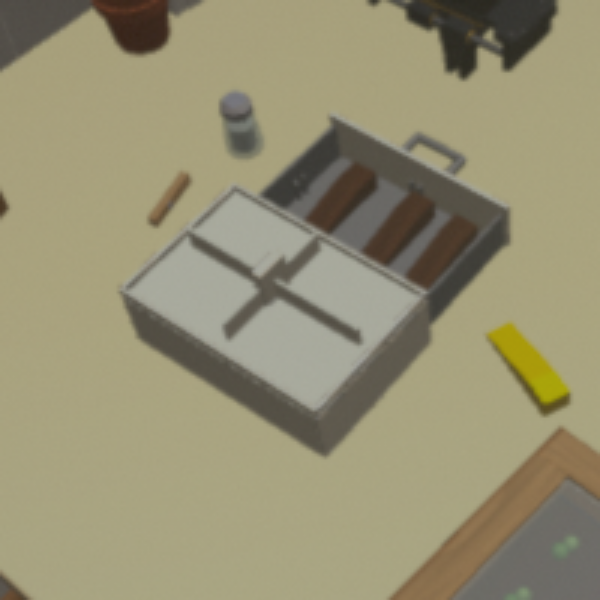

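All three wedges lie flat in the drawer (crop (340,195), (400,225), (440,250)), the divider stands in the tray, and the lid's top measures 93 mm, front and back, so it is shut. Now pushing the drawer home.

Call:
drive_tool:
  rows:
    - {"tx":0,"ty":0.1,"tz":2.5,"ax":0,"ay":0,"az":0,"claw":0}
    - {"tx":0,"ty":0,"tz":3,"ax":0,"ay":0,"az":0,"claw":0}
    - {"tx":0,"ty":0,"tz":2.5,"ax":0,"ay":0,"az":0,"claw":0}
    - {"tx":0,"ty":0,"tz":1.5,"ax":0,"ay":0,"az":0,"claw":0}
    - {"tx":0,"ty":0,"tz":0,"ax":0,"ay":0,"az":0,"claw":0}
    - {"tx":1,"ty":0,"tz":0,"ax":0,"ay":0,"az":0,"claw":0}
    - {"tx":1,"ty":0,"tz":0,"ax":0,"ay":0,"az":0,"claw":0}
    - {"tx":0.8,"ty":0,"tz":0,"ax":0,"ay":0,"az":0,"claw":0}
    - {"tx":0.8,"ty":0,"tz":0,"ax":0,"ay":0,"az":0,"claw":0}
    - {"tx":0.8,"ty":0,"tz":0,"ax":0,"ay":0,"az":0,"claw":0}

```text
time_s: 37.97
tcp_pos: [0.4038, -0.2739, 0.0358]
ee_rot: [[0.998, 0.07, 0.001], [0.07, -0.998, -0.001], [0.001, 0.001, -1.0]]
wrist_force: [-2.0, 0.4, 1.9]
gripper_width: 0.003
gripper_force: 0.8
```

Call:
drive_tool:
  rows:
    - {"tx":1,"ty":0,"tz":0,"ax":0,"ay":0,"az":0,"claw":0}
    - {"tx":1,"ty":0,"tz":0,"ax":0,"ay":0,"az":0,"claw":0}
    - {"tx":1,"ty":0,"tz":0,"ax":0,"ay":0,"az":0,"claw":0}
    - {"tx":1,"ty":0,"tz":0,"ax":0,"ay":0,"az":0,"claw":0}
    - {"tx":1,"ty":0,"tz":0,"ax":0,"ay":0,"az":0,"claw":0}
    - {"tx":1,"ty":0,"tz":0,"ax":0,"ay":0,"az":0,"claw":0}
    - {"tx":1,"ty":0,"tz":0,"ax":0,"ay":0,"az":0,"claw":0}
    - {"tx":1,"ty":0,"tz":0,"ax":0,"ay":0,"az":0,"claw":0}
    - {"tx":1,"ty":0,"tz":0,"ax":0,"ay":0,"az":0,"claw":0}
    - {"tx":1,"ty":0,"tz":0,"ax":0,"ay":0,"az":0,"claw":0}

```text
time_s: 38.8
tcp_pos: [0.503, -0.2668, 0.0348]
ee_rot: [[0.998, 0.069, -0.0], [0.069, -0.998, 0.0], [-0.0, -0.0, -1.0]]
wrist_force: [-2.3, 0.5, 1.0]
gripper_width: 0.003
gripper_force: 0.8
```

```bash
python3 - <<'E'
from h import *
rel((.5325,-.265,.035))
E
```

```text
to [ 0.5325 -0.265   0.035 ] tool cm [ 2.95  0.02 -0.02]
tcp [ 0.503  -0.2668  0.0348] yaw 3.97 tilt [-0.  0. -1.] t 38.8 j [-12.  28. -20.  -0. -41. 106.] F [-2.3  0.5  1. ] g 0.003249410420445177 0.8393348939716816
```

Call:
drive_tool:
  rows:
    - {"tx":0.6,"ty":0,"tz":0,"ax":0,"ay":0,"az":0,"claw":0}
    - {"tx":0.5,"ty":0,"tz":0,"ax":0,"ay":0,"az":0,"claw":0}
    - {"tx":0.5,"ty":0,"tz":0,"ax":0,"ay":0,"az":0,"claw":0}
    - {"tx":0.4,"ty":0,"tz":0,"ax":0,"ay":0,"az":0,"claw":0}
    - {"tx":0.3,"ty":0,"tz":0,"ax":0,"ay":0,"az":0,"claw":0}
    - {"tx":0.2,"ty":0,"tz":0,"ax":0,"ay":0,"az":0,"claw":0}
    - {"tx":0.2,"ty":0,"tz":0,"ax":0,"ay":0,"az":0,"claw":0}
    - {"tx":0,"ty":0,"tz":0,"ax":0,"ay":0,"az":0,"claw":0}

```text
time_s: 39.47
tcp_pos: [0.5294, -0.2651, 0.0348]
ee_rot: [[0.998, 0.069, 0.001], [0.069, -0.998, -0.0], [0.001, 0.0, -1.0]]
wrist_force: [-0.4, -1.1, -0.1]
gripper_width: 0.003
gripper_force: 0.1
```

Call:
drive_tool:
  rows:
    - {"tx":0.2,"ty":0,"tz":0,"ax":0,"ay":0,"az":0,"claw":0}
    - {"tx":0.2,"ty":0,"tz":0,"ax":0,"ay":0,"az":0,"claw":0}
    - {"tx":0,"ty":0,"tz":0,"ax":0,"ay":0,"az":0,"claw":0}

```text
time_s: 39.72
tcp_pos: [0.531, -0.2649, 0.0347]
ee_rot: [[0.998, 0.069, -0.005], [0.069, -0.998, 0.001], [-0.005, -0.001, -1.0]]
wrist_force: [-5.4, -0.9, 2.6]
gripper_width: 0.002
gripper_force: 2.6
```

Call:
drive_tool:
  rows:
    - {"tx":0.3,"ty":0,"tz":0,"ax":0,"ay":0,"az":0,"claw":0}
    - {"tx":0,"ty":0,"tz":0,"ax":0,"ay":0,"az":0,"claw":0}
    - {"tx":0,"ty":0,"tz":0,"ax":0,"ay":0,"az":0,"claw":0}

```text
time_s: 39.97
tcp_pos: [0.5311, -0.2648, 0.0347]
ee_rot: [[0.998, 0.068, -0.01], [0.068, -0.998, 0.001], [-0.01, -0.002, -1.0]]
wrist_force: [-10.8, -1.4, 6.7]
gripper_width: 0.004
gripper_force: 5.1
```

Call:
drive_tool:
  rows:
    - {"tx":-1,"ty":0,"tz":0,"ax":0,"ay":0,"az":0,"claw":0}
    - {"tx":-3,"ty":0,"tz":0,"ax":0,"ay":0,"az":0,"claw":0}
    - {"tx":-3,"ty":0,"tz":0,"ax":0,"ay":0,"az":0,"claw":0}
    - {"tx":-3,"ty":0,"tz":-3,"ax":0,"ay":0,"az":0,"claw":0}
    - {"tx":-2,"ty":0,"tz":-4,"ax":0,"ay":0,"az":0,"claw":0}
    - {"tx":0,"ty":0,"tz":-4,"ax":0,"ay":0,"az":0,"claw":0}
    - {"tx":0,"ty":0,"tz":-4,"ax":0,"ay":0,"az":0,"claw":0}
    - {"tx":0,"ty":0,"tz":0,"ax":0,"ay":0,"az":0,"claw":0}
    - {"tx":0,"ty":0,"tz":0,"ax":0,"ay":0,"az":0,"claw":0}

```text
time_s: 40.72
tcp_pos: [0.4203, -0.2732, 0.1847]
ee_rot: [[0.998, 0.069, 0.009], [0.069, -0.998, -0.002], [0.009, 0.003, -1.0]]
wrist_force: [-0.3, 0.8, 0.1]
gripper_width: 0.003
gripper_force: 0.0
```

```bash
python3 - <<'E'
from h import *
rel((.4,-.27,.2))
im,d,W=cloud('top');save('top6.png',im)
P=W.reshape(-1,3)
Q=P[(abs(P[:,0]-.6665)<.06)&(abs(P[:,1]+.256)<.06)&(P[:,2]>.112)&(P[:,2]<.14)];print('tab',len(Q),Q.mean(0))
im,d,W=cloud('scene');P=W.reshape(-1,3)
Q=P[(P[:,0]>.48)&(P[:,0]<.57)&(abs(P[:,1]+.265)<.05)&(P[:,2]>.045)&(P[:,2]<.06)];print('handle',len(Q),np.percentile(Q,[3,50,97],axis=0) if len(Q) else 0)
E
```

```text
to [ 0.4  -0.27  0.2 ] tool cm [-1.99 -0.46 -1.54]
tcp [ 0.4203 -0.2732  0.1847] yaw 3.97 tilt [ 0.009 -0.002 -1.   ] t 40.7167 j [-14.  12. -20.  -0. -58. 108.] F [-0.3  0.8  0.1] g 0.002838431011570895 0.0
tab 103 [ 0.66412747 -0.25547529  0.12263937]
handle 87 [[ 0.54234127 -0.29403426  0.04791301]
 [ 0.54939621 -0.26027468  0.05336713]
 [ 0.56278923 -0.22785943  0.05646497]]
```

View pics/top6.png

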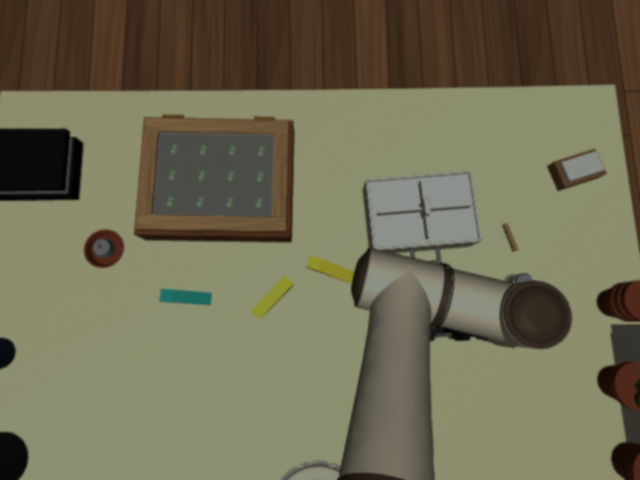

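The drawer is home (handle at x ≈ 0.547 m, hard against its stop), the divider stands at (422,209), the lid is shut, and everything around is in place.

```bash
python3 -c "
from station import finish_job
print(finish_job())"
```

```text
the job is handed in; nothing more can be done
None
```

The job is handed in: the lid is shut, all three wedges lie in the fully closed drawer, the divider stands in the tray top, and the last pictures show nothing around it disturbed; the hand-in gave no verdict back.

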